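# Put turned alabaster parts away in the bypass-door bench case

## Task

Put the finished parts that lie on the table away in the bench case: nest every loose cup in one upright stack on the cup that is clamped in the one bay, and lay every round rod in a notch of the wooden rest in the other bay, lengthwise with the notch. Slide one door fully behind its neighbour to get at a bay, and in the end leave the case fully closed, the doors side by side over the two bays and each against its end of the case; do not disturb the sanding block or the stone plug beside the work.

Things in the scene. Friction and masses are not known exactly. Their poses are not given: they have to be found in the camera images.
- case: Plywood bench case fixed to the table, 420 mm long (its y), 200 mm deep (x), front to the robot (-x), origin under its middle. Two bays (see bay_left, bay_right) under a double track for two clear doors; the track plane slopes 0.2 rad, low in front: at x = 0 the lower door is 162 mm, the upper 176 mm above the table. End walls are 190 mm high at x = 0 and 210 mm at the back.
- bay_left (a point): Middle of the left bay's floor (case x = 0.010, y = +0.104, 10 mm above the table). Inside, a bay runs 170 mm along x and 196 mm along y; front wall 130 mm high, with the upper door's front track as a bar above it to 165 mm; back wall 176 mm; divider between the bays 120 mm. Which bay holds the cup and which the wooden rest varies.
- bay_right (a point): Middle of the right bay's floor (case y = -0.104); same size. A bay is free when both doors stand over the other bay: then it is open along 190 mm of y.
- lower_door (a joint): Clear sliding door, 208 mm wide, on the lower track; it passes under (behind) the upper door. Metres: 0 = over the right bay, against the right (-y) end; 0.192 = over the left bay, against the left end; moves along the case's y. Friction about 1.5 N, light damping; stays where it is left. Starts up to 40 mm off 0.
- upper_door (a joint): Clear sliding door, 208 mm wide, on the upper track; it passes over the lower door. Metres: 0 = over the left bay, against the left (+y) end; 0.192 = over the right bay, against the right end (grows to -y). Friction as the lower door's. Starts up to 40 mm off 0. The case is closed with both doors at 0, or both at 0.192.
- lower_door_grip (a point): Middle of the lower door's black handle, on its front strip ahead of the upper door: an upright fin 14 mm thick along y (pinch it there), 30 mm along x, 34 mm tall: its top is 13 mm above this point, the door's surface 21 mm below. Axes as the door: y along the track, z square to the sloped door.
- upper_door_grip (a point): Middle of the upper door's black handle on its top face, same fin as the lower door's and the same offsets.
- rod_rest: Wooden rest fixed in one bay, 110 (x) by 140 mm (y), origin under its middle on the bay's floor. Two saddle boards, 14 mm thick, at x = -0.036 and +0.036 carry two V notches side by side for rods lying along x; the notch arms rise to about the height of a seated rod's centre. Between the boards (58 mm) it is only 70 mm high: room for fingers round a rod's middle.
- notch_0 (a point): Where the centre of a rod seated in the first notch lies (rest's y = -0.032, 107 mm above the rest's origin). Axes as the rest; a rod lies along x.
- notch_1 (a point): The same for the second notch (y = +0.032).
- base_cup_center (a point): Centre (27 mm above the foot) of the alabaster cup clamped upright to the floor of one bay (low steel ring at its foot): foot of the stack. All cups are alike: 54 mm high; upper collar 62 mm across, 26 mm tall, bore 54 mm across and 29 mm deep; tapered foot below, 38 to 52 mm across, 28 mm tall. A cup set into another sinks until its collar sits on the rim: 26 mm higher per cup. z: the cup's axis.
- cup_1_center (a point): Centre (half-way up) of loose cup 1, standing on the table on its foot; same size and axes as the base cup. May be absent.
- cup_2_center (a point): Centre (half-way up) of loose cup 2, standing on the table on its foot; same size and axes as the base cup. May be absent.
- cup_3_center (a point): Centre (half-way up) of loose cup 3, standing on the table on its foot; same size and axes as the base cup. May be absent.
- rod_1_center (a point): Centre of rod 1: plain round alabaster rod, 34 mm across, 110 mm long, lying on the table; x along its axis. It rolls when pushed from the side. May be absent.
- rod_2_center (a point): Centre of rod 2: plain round alabaster rod, 34 mm across, 110 mm long, lying on the table; x along its axis. It rolls when pushed from the side. May be absent.
- sanding_block: Cork sanding block, 56 x 100 x 28 mm, on the table in front of the case; bystander. Origin under its middle.
- stone_plug: White stone plug, 66 mm across, 46 mm high, on the table in front of the case; bystander. Origin under its middle.
Things that resemble listed ones, but are neither listed nor needed, are in the scene too. Leave any blue look-alike of the part that bears cup_1_center alone. What is shaped like the part that bears rod_2_center but red is not meant.

How it is judged:
By the outcome, as a careful person would: the job done as asked, in the order asked, and still so for the second after the job is handed in, with the robot touching nothing.
Of cup_1, cup_2, cup_3 only 2 to 3 are there at a start; the rules pass over those that are not, and their reading is None.
Of rod_1, rod_2 only 1 to 2 are there at a start; the rules pass over those that are not, and their reading is None.
At some moment in a run one of cup_1, cup_2, cup_3 may be knocked a few centimetres aside while the robot is not near it.
It also fails if it takes over 208 s, if anything falls off the work surface, if the arm or the gripper's body presses on something with over 40 N, if the wrist force passes 120 N, or if a joint passes its speed limit or range.

## Robot

A 7-joint arm with a two-finger parallel gripper is mounted at the origin on a cart in front of the work surface, level with it; the furniture and walls round the work are solid. World frame = base frame: x ahead of the robot, y to its left, z up, the work surface at z = 0. Lengths are in m, angles in rad, forces in N, time in s.
With the tool pointing down it reaches from about 0.425 to 0.875 m from the base axis. Payload 4.7 kg.
Tool frame: the origin (TCP) lies midway between the tips of the shut fingers; the grasp point (between the pads) lies 19 mm behind it (robot.grip_point_offset is the distance from the TCP to the grasp point, in m); y points along the fingers, z is the direction in which the jaws open and shut, and the axes are right-handed (so a half turn about y gives the same grasp; the last joint's range is limited). The gripper opens to 87 mm and grips with 3 to 60 N. Pads are 19 mm wide; open, the fingers measure 117 mm over their backs; the gripper's body (75 mm by 190 mm) begins 51 mm behind the grasp point.
Start: joints at [1.187, 0.321, -0.07, 1.45, 0.023, 1.371, -0.057], TCP at [0.252, -0.599, 0.223] pointing down, gripper open.
Joint ranges: [-2.86, 2.86], [-0.3, 2.09], [-1.38, 1.24], [0.06, 2.45], [-1.56, 4.7], [0.09, 2.05], [-2.69, 2.69]. Speed limits (rad/s): [2.57, 2.57, 3.14, 3.14, 3.14, 3.14, 3.14].

## Interface

Orientations are given as a rotation vector (axis times angle).
In Python, from cell import status, viewer, ticket, robot gives the robot as it stands.
- The arm moves only by the tool apply_moves, never from a script. Its argument "targets" is a list of rows, each an object with "dp": the shift along the tool's x, y, z in cm, a list of three; "rot": the turn, a rotation vector about the tool's x, y, z in degrees, a list of three. A call has exactly 10 rows; each row shifts and turns the commanded pose from where the row before left it, along the tool's axes as they then stand; what a row does not reach is not made up. A row lasts 1/12 s, in which the tool goes at most 41.7 mm and 7.16 degrees, less where a joint would pass 70% of its speed; a pose out of reach is approached as far as the arm can. A call is refused whole if a number of a shift passes 4.17 or a number of a turn 7.16, either way. A call with a gripper value outside its range is refused whole. "claw" is the finger opening in cm, from 0 to 8.7, set as the call begins (left out, the last holds). The fingers move at their own pace and stop on an object; "grip_force" is the grip in N (left out, the last holds). Time passes only in rows, so rows that do not move let the fingers close, or fill a call up. It gives the time, the measured TCP pose, the force and the opening at its end, in the units of the state.
- status.observe(): the state, without advancing time (a new reading comes with each control period).
- viewer.get_image(name): name is "scene" or "top"; returns a dict with "frame" (384x512x3 uint8, blue, green, red), "depth" (384x512 float32, m along the optical axis (not along the pixel's ray), 0 where there is no reading), "fx", "fy", "cx", "cy" (pixels), "rvec" (rotation vector, rad) and "tvec" (3), from world to camera coordinates, as OpenCV has them. Camera axes: x right, y down, z forward; pixel columns grow to the right and rows downward; lengths in m; the calibration is good to about 2 mm. A picture is of the moment at which its call begins.
- ticket.sign_off(): hands the job in, once; it reports no verdict.
The state is a dict: "time_s": time; "qpos": joint angles; "qvel": joint speeds; "joint_torque": joint torques, N m; "position": TCP position; "orientation": TCP orientation; "ft_force": force on the tool from outside, world axes, zero at the start; "moment": the same for the moment, N m; "grip_width": finger opening in m.
Only numpy, scipy, OpenCV 4.12 (cv2) and the standard library are available. Lean on these libraries where they do the work, as an engineer would, in place of code of your own. Each camera call takes 0.05 s, during which the arm holds its last target. There are 200 camera calls.

## Working session

There is one attempt and no reset: what is moved stays moved. The work goes in short steps, Python scripts to look and compute and a tool call to move; the robot and the scene stay as the last step left them, time stands still between calls to the robot, and variables do not carry over. Pictures are saved under pics/ and viewed, about 12 in all and at most 16, crops included, and the job is handed in when it is done.

Besides the shell and the picture viewer there is one more tool, called after "Call:" by a JSON object that holds its "fn" and its "kwargs". apply_moves: Moves the arm, as the interface text tells. Its arguments: {"type":"object","properties":{"targets":{"type":"array","items":{"type":"object","properties":{"dp":{"type":"array","items":{"type":"number"}},"rot":{"type":"array","items":{"type":"number"}}}}},"claw":{"type":"number"},"grip_force":{"type":"number"}},"required":["targets"]}

```bash
ls; mkdir -p pics; cat > h.py <<'E'
import numpy as np, cv2
from cell import status, viewer, ticket, robot
from scipy.spatial.transform import Rotation as R
def img(n):
    im=viewer.get_image(n); im['R']=R.from_rotvec(np.ravel(im['rvec'])).as_matrix(); im['t']=np.ravel(im['tvec']); return im
def cloud(im):
    d=im['depth']; v,u=np.mgrid[:d.shape[0],:d.shape[1]]
    p=np.stack([(u-im['cx'])/im['fx']*d,(v-im['cy'])/im['fy']*d,d],-1)
    w=(p-im['t'])@im['R']; w[d==0]=np.nan; return w
def proj(im,p):
    q=np.atleast_2d(p)@im['R'].T+im['t']; return np.c_[im['fx']*q[:,0]/q[:,2]+im['cx'],im['fy']*q[:,1]/q[:,2]+im['cy']]
E
python3 - <<'E'
from h import *
s=status.observe(); print(s); print(robot.grip_point_offset)
print(R.from_rotvec(s['orientation']).as_matrix().round(3))
for n in('scene','top'):
    im=img(n); cv2.imwrite(f'pics/{n}0.png',cv2.resize(im['frame'],(800,600)));np.savez(f'{n}0.npz',w=cloud(im),f=im['frame'])
    print(n,-im['R'].T@im['t'],im['R'][2],im['fx'])
E
```

```text
pics
{'time_s': 0.0, 'qpos': array([ 1.18709857,  0.32181817, -0.07006887,  1.45164967,  0.02262042,
        1.37077474, -0.05689611]), 'qvel': array([ 0.00071857,  0.00012316,  0.00018279, -0.00101038, -0.00076696,
       -0.00085522, -0.00079554]), 'joint_torque': array([ 8.43800026e-04, -4.91284418e+01, -4.03367048e-01, -3.12529171e+01,
       -6.37397985e-02,  4.38465143e-02,  1.52259645e-04]), 'position': array([ 0.25153459, -0.59877919,  0.22147723]), 'orientation': array([-0.40428132,  2.00497849, -2.00130271]), 'ft_force': array([ 0.31762547,  0.06206057, -0.32673486]), 'moment': array([-0.02142838,  0.00783753,  0.00162385]), 'grip_width': 0.08709320213129669}
0.0187
[[-0.922 -0.001  0.387]
 [-0.387  0.002 -0.922]
 [ 0.    -1.    -0.002]]
scene [ 0.99184058 -0.50178544  1.25582369] [-0.35266497  0.35300171 -0.86661249] 388.3737455543342
top [-0.24230179  0.29014423  1.22525634] [ 0.57379772 -0.23469094 -0.78465045] 424.37843529254104
```

View pics/scene0.png

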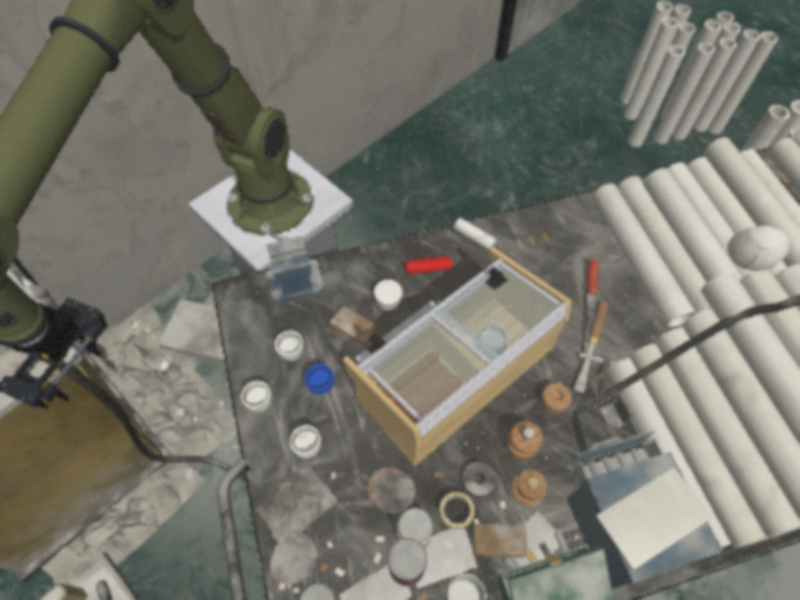

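View pics/top0.png

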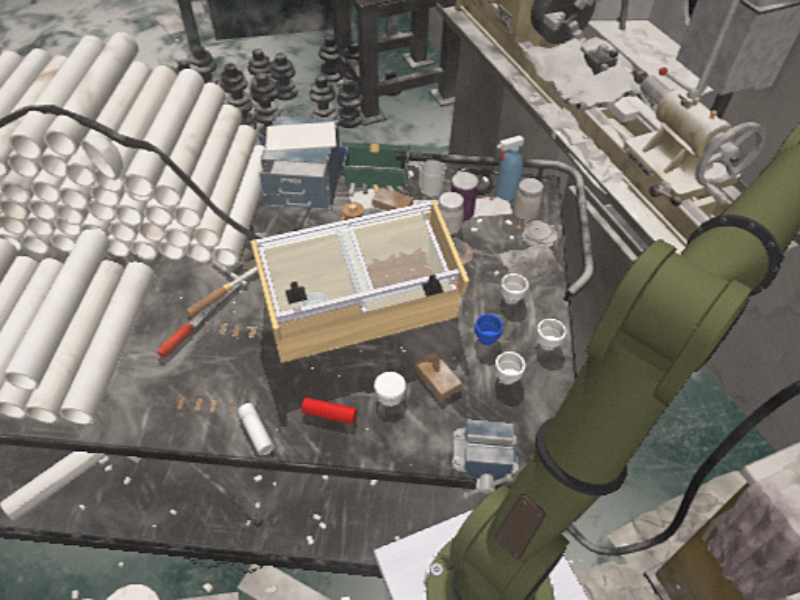

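Scene picture (800×600): the case is mid-image, with the wooden rest in the right bay at (425,375) and the clamped cup in the left bay at (490,340). The door handles are at (495,277) and (375,342).
- Cup candidates: white at (289,345), (256,395) and (305,440), plus a blue look-alike at (319,378). The three white ones fit.
- Rod candidates: white at (475,233) and red at (430,265). The white one fits.
- Bystanders: plug at (388,293) and block at (350,322).

Next I measure them.

```bash
cat > m.py <<'E'
from h import *
def blobs(w,f,box=None):
    f=f.astype(int); b,g,r=f[...,0],f[...,1],f[...,2]
    x,y,z=w[...,0],w[...,1],w[...,2]
    return x,y,z,b,g,r
if __name__=='__main__':
  for n in('scene','top'):
    D=np.load(n+'0.npz'); w,f=D['w'],D['f']
    def at(u,v):
        return w[int(v*.64),int(u*.64)].round(3)
    pts={'scene':dict(c1=(289,345),c2=(256,395),c3=(305,440),blue=(319,378),rod=(475,233),red=(430,265),plug=(388,293),block=(350,322),table=(340,490),FR=(352,362),BR=(417,440),BL=(566,303),FL=(500,263),hl=(495,273),hr=(376,338),basecup=(490,338)),
     'top':dict(c1=(510,368),c2=(551,333),c3=(514,287),blue=(489,328),rod=(257,430),red=(330,411),plug=(390,388),block=(438,378),FR=(463,282),BR=(436,205),BL=(256,240),FL=(277,320),hl=(296,290),hr=(432,283))}[n]
    print(n); [print(k,at(*p)) for k,p in pts.items()]
    x,y,z,b,g,r=blobs(w,f)
    m=(z>.015)&(z<.08)&(x>.2)&(x<1)&(abs(y)<.6)&((abs(r-b)<45)&(r>110))
    k,l,st,c=cv2.connectedComponentsWithStats(m.astype(np.uint8))
    for i in range(1,k):
        if st[i,4]>60:
            q=w[l==i]; t=q[:,2].max(); qq=q
            print(st[i,:5],q.min(0).round(3),q.max(0).round(3))
E
python3 m.py
```

```text
scene
c1 [ 0.376 -0.245  0.026]
c2 [ 0.42  -0.373  0.027]
c3 [ 0.572 -0.361  0.023]
blue [ 0.486 -0.247  0.023]
rod [0.468 0.29  0.028]
red [0.456 0.137 0.034]
plug [0.446 0.004 0.043]
block [ 0.436 -0.107  0.03 ]
table [ 0.694 -0.377  0.   ]
FR [ 0.568 -0.211  0.175]
BR [ 0.767 -0.234  0.175]
BL [0.787 0.175 0.207]
FL [0.618 0.181 0.163]
hl [0.637 0.13  0.202]
hr [ 0.565 -0.144  0.18 ]
basecup [0.728 0.012 0.19 ]
[ 380  120   75   88 2474] [0.604 0.407 0.015] [0.998 0.6   0.08 ]
[290 139  28  19 221] [0.405 0.27  0.015] [0.516 0.315 0.039]
[239 179  18  18 253] [ 0.408 -0.026  0.016] [0.474 0.038 0.053]
[211 196  28  20 248] [ 0.391 -0.139  0.015] [ 0.478 -0.073  0.036]
[176 211  18  19 274] [ 0.356 -0.278  0.019] [ 0.418 -0.218  0.062]
[368 226  12  22  70] [0.863 0.145 0.015] [0.909 0.225 0.024]
[389 229  18  16 183] [0.919 0.181 0.015] [0.968 0.254 0.079]
[397 243  15  16 118] [0.976 0.163 0.038] [1.    0.222 0.071]
[154 244  20  20 309] [ 0.401 -0.405  0.018] [ 0.464 -0.346  0.06 ]
[228 249  37  46 195] [ 0.578 -0.234  0.015] [ 0.762 -0.219  0.08 ]
[185 272  21  21 329] [ 0.551 
[... 1176 characters left out ...]
0.354  0.016] [ 0.856 -0.299  0.078]
[336 141  17  16 172] [ 0.692 -0.556  0.015] [ 0.771 -0.488  0.028]
[108 145  51  30 557] [0.897 0.181 0.015] [1.    0.358 0.08 ]
[320 160  40  33 580] [ 0.547 -0.514  0.015] [ 0.702 -0.33   0.058]
[364 163  16  25 132] [ 0.512 -0.565  0.035] [ 0.583 -0.478  0.07 ]
[  46  166   54  103 2848] [0.601 0.412 0.018] [0.998 0.6   0.08 ]
[343 204  20  19 281] [ 0.397 -0.405  0.016] [ 0.461 -0.338  0.058]
[317 225  20  20 300] [ 0.353 -0.275  0.015] [ 0.415 -0.213  0.057]
[277 230  19  20 155] [ 0.391 -0.136  0.021] [ 0.465 -0.085  0.035]
[240 238  20  20 308] [ 0.405 -0.022  0.015] [0.472 0.042 0.052]
[153 258  23  33 346] [0.403 0.273 0.015] [0.518 0.318 0.041]
```

```bash
cat > m2.py <<'E'
from h import *
from scipy.optimize import least_squares
def circ(p):
    f=lambda a:np.hypot(p[:,0]-a[0],p[:,1]-a[1])-.0305
    return least_squares(f,p.mean(0)[:2],loss='soft_l1',f_scale=.003).x
for n in('scene','top'):
    D=np.load(n+'0.npz'); w,f=D['w'],D['f'].astype(int); x,y,z=[w[...,i] for i in range(3)]
    print(n)
    for c in((.387,-.247),(.432,-.374),(.582,-.367)):
        m=(np.hypot(x-c[0],y-c[1])<.045)&(z>.043)&(z<.07); print('cup',m.sum(),circ(w[m]).round(4),np.nanmedian(z[m]).round(3),w[m].mean(0).round(3))
    for c,nm in(((.46,.295),'rod'),((.445,.14),'red')):
        m=(np.hypot(x-c[0],y-c[1])<.075)&(z>.022)&(z<.05); p=w[m]; mu=p.mean(0); d=np.linalg.svd(p[:,:2]-mu[:2])[2][0]; t=(p[:,:2]-mu[:2])@d
        print(nm,mu.round(4),d.round(3),t.min().round(3),t.max().round(3),(mu[:2]+d*(t.max()+t.min())/2).round(4))
    m=(x>.5)&(x<.87)&(y>-.3)&(y<.25)&(z>.14)&(z<.215)
    m=cv2.morphologyEx(m.astype(np.uint8),cv2.MORPH_OPEN,np.ones((3,3)))>0
    p=w[m][:,:2]; best=None
    for a in np.radians(np.arange(-20,20,.5)):
        ex=np.array([np.cos(a),np.sin(a)]); ey=np.array([-ex[1],ex[0]]); q=p@np.c_[ex,ey]
        lo,hi=np.percentile(q,.7,0),np.percentile(q,99.3,0); A=np.prod(hi-lo)
        if best is None or A<best[0]: best=(A,np.degrees(a),hi-lo,np.c_[ex,ey]@((hi+lo)/2))
    print('case',best)
    m=(z>.16)&(z<.24)&(x>.5)&(x<.7)&(f.sum(-1)<120)&(y>-.25)&(y<.22)
    k,l,st,c=cv2.connectedComponentsWithStats(m.astype(np.uint8))
    for i in range(1,k):
        if st[i,4]>8: q=w[l==i]; print('dark',st[i],q.mean(0).round(4),q.min(0).round(3),q.max(0).round(3))
E
python3 m2.py
python3 - <<'E'
from h import *
D=cv2.imread('pics/scene0.png'); 
im=np.load('scene0.npz')['f'][130:300,140:370]; cv2.imwrite('pics/c1.png',cv2.resize(im,None,fx=3.4,fy=3.4,interpolation=cv2.INTER_CUBIC))
E
```

```text
scene
cup 101 [ 0.3875 -0.2476] 0.053 [ 0.388 -0.246  0.052]
cup 106 [ 0.4325 -0.3752] 0.053 [ 0.433 -0.375  0.052]
cup 105 [ 0.5819 -0.3649] 0.053 [ 0.581 -0.364  0.052]
rod [0.4635 0.2894 0.0312] [0.99  0.142] -0.058 0.053 [0.4614 0.2891]
red [0.4486 0.1386 0.0308] [-0.595 -0.804] -0.056 0.055 [0.4488 0.1387]
case (np.float64(0.08954326817441567), np.float64(-4.5), array([0.21456738, 0.41732003]), array([ 0.67597758, -0.01931413]))
top
cup 115 [ 0.385  -0.2443] 0.051 [ 0.384 -0.243  0.051]
cup 116 [ 0.4302 -0.3716] 0.051 [ 0.429 -0.371  0.05 ]
cup 96 [ 0.5789 -0.3618] 0.051 [ 0.579 -0.361  0.05 ]
rod [0.4577 0.2964 0.0313] [-0.991 -0.135] -0.06 0.054 [0.4605 0.2968]
red [0.4402 0.145  0.031 ] [-0.587 -0.81 ] -0.056 0.054 [0.4408 0.1458]
case (np.float64(0.08827357065861201), np.float64(-5.0), array([0.21229426, 0.41580762]), array([ 0.67136281, -0.01372288]))
```

View pics/c1.png

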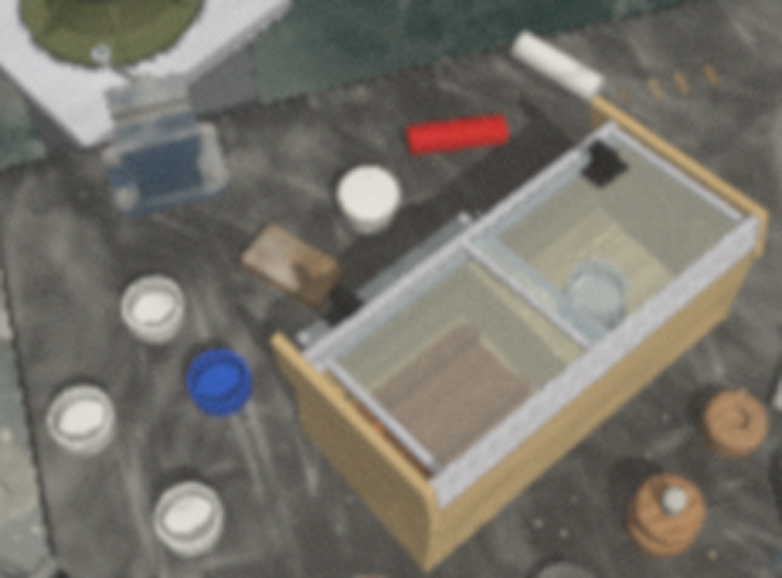

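The crop shows three white cups at (153,308), (80,418) and (188,517), with the blue one at (219,382). The white rod is at (555,65) and the red one at (458,134). The base cup is under the left door at (597,290). These match the measured heights (rim about 0.052 m, rods about 0.034 m).

The case centre is about (0.674, -0.017) with yaw about -5°. I start with the lower door handle near (0.563, -0.139).

Call:
{"fn": "apply_moves", "kwargs": {"targets": [{"dp": [0, -1.5, 0], "rot": [0, 7, 0]}, {"dp": [0, -1.5, 0], "rot": [0, 7, 0]}, {"dp": [0, -1.5, 0], "rot": [0, 7, 0]}, {"dp": [0, -1.5, 0], "rot": [0, 6.8, 0]}, {"dp": [-2.1, 0, -3.7]}, {"dp": [-2.1, 0, -3.7]}, {"dp": [-2.1, 0, -3.7]}, {"dp": [-2.1, 0, -3.7]}, {"dp": [-2.1, 0, -3.7]}, {"dp": [-2.1, 0, -3.7]}], "claw": 8.7}}

```text
invalid input at $.targets[4]: expected keys dp, rot
```

Call:
{"fn": "apply_moves", "kwargs": {"targets": [{"dp": [-2.1, 0, -3.7]}, {"dp": [-2.1, 0, -3.7]}, {"dp": [-2.1, 0, -3.7]}, {"dp": [-2.1, 0, -3.7]}, {"dp": [-2.1, 0, -3.7]}, {"dp": [-2.1, 0, -3.7]}, {"dp": [0, 0, 0]}, {"dp": [0, 0, 0]}, {"dp": [0, 0, 0]}, {"dp": [0, 0, 0]}]}}

```text
invalid input at $.targets[0]: expected keys dp, rot
```

```bash
cat > cap.py <<'E'
from h import *
import sys
def save(tag,boxes):
    out=[]
    for n,(u0,v0,u1,v1) in boxes.items():
        im=img(n); np.savez(f'{n}{tag}.npz',w=cloud(im),f=im['frame'])
        c=im['frame'][v0:v1,u0:u1]; s=400/max(c.shape[1],c.shape[0]*400/600); out.append(cv2.resize(c,None,fx=s,fy=s,interpolation=cv2.INTER_CUBIC))
    h=max(o.shape[0] for o in out); out=[cv2.copyMakeBorder(o,0,h-o.shape[0],0,0,cv2.BORDER_CONSTANT) for o in out]
    cv2.imwrite(f'pics/{tag}.png',np.hstack(out)[:600])
E
cat > rel.py <<'E'
from h import *
import sys
# rel.py x y z [yaw of tool z axis deg]: tool-frame shift in cm
s=status.observe(); M=R.from_rotvec(s['orientation']).as_matrix(); p=s['position']
a=[float(v) for v in sys.argv[1:]]
print('p',p.round(4),'zyaw',np.degrees(np.arctan2(M[1,2],M[0,2])).round(1),'ydir',M[:,1].round(3),'F',s['ft_force'].round(1),'w',round(s['grip_width'],4),'t',round(s['time_s'],1))
if len(a)>=3: print('dp',((np.array(a[:3])-p)@M*100).round(2))
E
python3 rel.py .563 -.139 .155
python3 - <<'E'
from cap import *
save('a',{'scene':(200,130,380,330),'top':(120,100,360,260)})
E
```

```text
p [ 0.2516 -0.5988  0.2216] zyaw -67.2 ydir [-0.001  0.002 -1.   ] F [0.2 0.  0.3] w 0.0872 t 0.1
dp [-46.53   6.7  -30.31]
```

View pics/a.png

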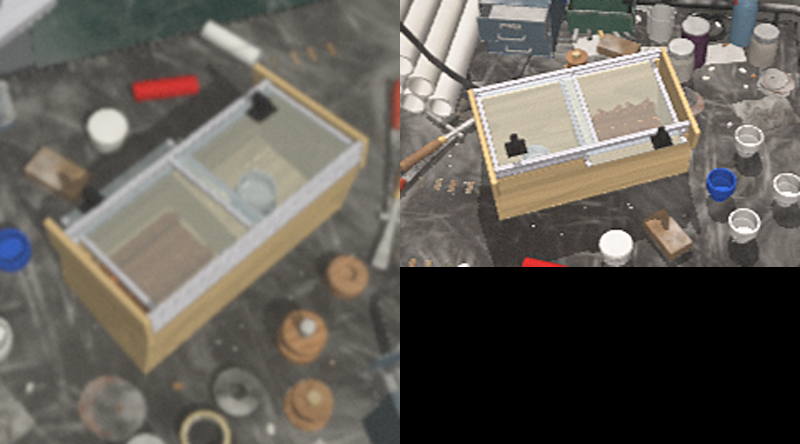

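The moves were refused because every row needs both keys, so the arm has not moved. The picture shows the same scene, with handles at (263,107) and (90,195) on the left half. I'm resending with both keys.

Call:
{"fn": "apply_moves", "kwargs": {"targets": [{"dp": [0, -1.5, 0], "rot": [0, 7, 0]}, {"dp": [0, -1.5, 0], "rot": [0, 7, 0]}, {"dp": [0, -1.5, 0], "rot": [0, 7, 0]}, {"dp": [0, -1.5, 0], "rot": [0, 6.8, 0]}, {"dp": [-2.1, 0, -3.7], "rot": [0, 0, 0]}, {"dp": [-2.1, 0, -3.7], "rot": [0, 0, 0]}, {"dp": [-2.1, 0, -3.7], "rot": [0, 0, 0]}, {"dp": [-2.1, 0, -3.7], "rot": [0, 0, 0]}, {"dp": [-2.1, 0, -3.7], "rot": [0, 0, 0]}, {"dp": [-2.1, 0, -3.7], "rot": [0, 0, 0]}], "claw": 8.7}}

```text
time_s: 1.03
position: [0.3944, -0.3916, 0.2826]
orientation: [-0.095, -2.176, 2.177]
ft_force: [1.3, -0.8, -1.1]
grip_width: 0.0869
```

Call:
{"fn": "apply_moves", "kwargs": {"targets": [{"dp": [-2.1, 0, -3.7], "rot": [0, 0, 0]}, {"dp": [-2.1, 0, -3.7], "rot": [0, 0, 0]}, {"dp": [-2.1, 0, -3.7], "rot": [0, 0, 0]}, {"dp": [-2.1, 0, -3.7], "rot": [0, 0, 0]}, {"dp": [-2.1, 0, -3.7], "rot": [0, 0, 0]}, {"dp": [-2.1, 0, -3.7], "rot": [0, 0, 0]}, {"dp": [0, 0, 0], "rot": [0, 0, 0]}, {"dp": [0, 0, 0], "rot": [0, 0, 0]}, {"dp": [0, 0, 0], "rot": [0, 0, 0]}, {"dp": [0, 0, 0], "rot": [0, 0, 0]}]}}

```text
time_s: 1.87
position: [0.5348, -0.1894, 0.2823]
orientation: [-0.097, -2.174, 2.176]
ft_force: [-0.5, -0.7, -0.1]
grip_width: 0.0868
```

```bash
python3 rel.py .563 -.139 .155
python3 - <<'E'
from cap import *
save('b',{'scene':(130,100,380,330),'top':(200,60,440,260)})
E
```

```text
p [ 0.5348 -0.1894  0.2823] zyaw -95.2 ydir [-0.001 -0.001 -1.   ] F [-0.5 -0.7 -0.1] w 0.0868 t 1.9
dp [-2.36 12.73 -5.28]
```

View pics/b.png

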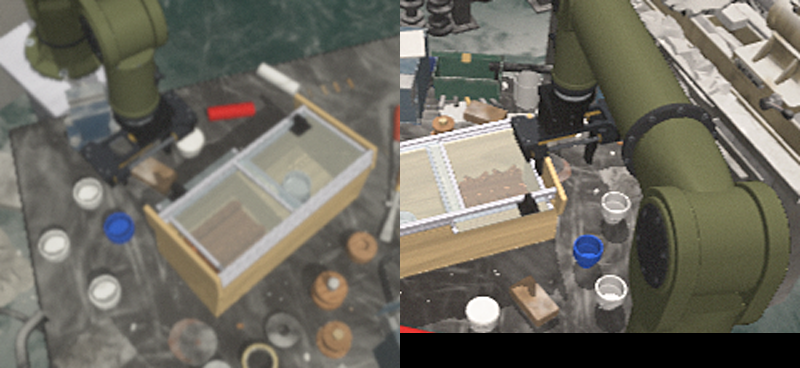

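The gripper hangs short of the black handle, and its wide body runs along the jaws. I go down onto the lower handle and pinch it.

Call:
{"fn": "apply_moves", "kwargs": {"targets": [{"dp": [-1.2, 0, -2.65], "rot": [0, 0, 0]}, {"dp": [-1.2, 0, -2.65], "rot": [0, 0, 0]}, {"dp": [0, 2.5, 0], "rot": [0, 0, 0]}, {"dp": [0, 2.5, 0], "rot": [0, 0, 0]}, {"dp": [0, 2.5, 0], "rot": [0, 0, 0]}, {"dp": [0, 2.5, 0], "rot": [0, 0, 0]}, {"dp": [0, 1.5, 0], "rot": [0, 0, 0]}, {"dp": [0, 1.1, 0], "rot": [0, 0, 0]}, {"dp": [0, 0, 0], "rot": [0, 0, 0]}, {"dp": [0, 0, 0], "rot": [0, 0, 0]}]}}

```text
time_s: 2.8
position: [0.564, -0.1377, 0.1567]
orientation: [-0.096, -2.176, 2.176]
ft_force: [0.0, 0.4, -0.1]
grip_width: 0.0869
```

Call:
{"fn": "apply_moves", "kwargs": {"targets": [{"dp": [0, 0, 0], "rot": [0, 0, 0]}, {"dp": [0, 0, 0], "rot": [0, 0, 0]}, {"dp": [0, 0, 0], "rot": [0, 0, 0]}, {"dp": [0, 0, 0], "rot": [0, 0, 0]}, {"dp": [0, 0, 0], "rot": [0, 0, 0]}, {"dp": [0, 0, 0], "rot": [0, 0, 0]}, {"dp": [0, 0, 0], "rot": [0, 0, 0]}, {"dp": [0, 0, 0], "rot": [0, 0, 0]}, {"dp": [0, 0, 0], "rot": [0, 0, 0]}, {"dp": [0, 0, 0], "rot": [0, 0, 0]}], "claw": 0, "grip_force": 12}}

```text
time_s: 3.63
position: [0.5641, -0.1369, 0.1565]
orientation: [-0.095, -2.177, 2.177]
ft_force: [0.5, -0.6, 0.6]
grip_width: 0.0281
```

Call:
{"fn": "apply_moves", "kwargs": {"targets": [{"dp": [0, 0, 0], "rot": [0, 0, 0]}, {"dp": [0, 0, 0], "rot": [0, 0, 0]}, {"dp": [0, 0, 0], "rot": [0, 0, 0]}, {"dp": [0, 0, 0], "rot": [0, 0, 0]}, {"dp": [0, 0, 0.3], "rot": [0, 0, 0]}, {"dp": [0, 0, 0.3], "rot": [0, 0, 0]}, {"dp": [0, 0, 0.3], "rot": [0, 0, 0]}, {"dp": [0, 0, 0.3], "rot": [0, 0, 0]}, {"dp": [0, 0, 0.3], "rot": [0, 0, 0]}, {"dp": [0, 0, 0], "rot": [0, 0, 0]}]}}

```text
time_s: 4.47
position: [0.5628, -0.1529, 0.1565]
orientation: [-0.096, -2.176, 2.177]
ft_force: [0.0, -0.2, -1.5]
grip_width: 0.014
```

Call:
{"fn": "apply_moves", "kwargs": {"targets": [{"dp": [0, 0, 0.3], "rot": [0, 0, 0]}, {"dp": [0, 0, 0.3], "rot": [0, 0, 0]}, {"dp": [0, 0, 0.2], "rot": [0, 0, 0]}, {"dp": [0, 0, 0], "rot": [0, 0, 0]}, {"dp": [0, 0, 0], "rot": [0, 0, 0]}, {"dp": [0, 0, 0], "rot": [0, 0, 0]}, {"dp": [0, 0, 0], "rot": [0, 0, 0]}, {"dp": [0, 0, 0], "rot": [0, 0, 0]}, {"dp": [0, 0, 0], "rot": [0, 0, 0]}, {"dp": [0, 0, 0], "rot": [0, 0, 0]}]}}

```text
time_s: 5.3
position: [0.5624, -0.1591, 0.1565]
orientation: [-0.095, -2.178, 2.176]
ft_force: [2.2, 4.6, -1.7]
grip_width: 0.014
```

```bash
python3 - <<'E'
from h import *
im=img('scene'); np.savez('s2.npz',w=cloud(im),f=im['frame']); print(status.observe()['ft_force'])
# predict gap: case right end inner vs door
E
```

```text
[ 1.39175165  4.46398301 -1.23193071]
```

Call:
{"fn": "apply_moves", "kwargs": {"targets": [{"dp": [0, 0, 0.2], "rot": [0, 0, 0]}, {"dp": [0, 0, 0.2], "rot": [0, 0, 0]}, {"dp": [0, 0, 0], "rot": [0, 0, 0]}, {"dp": [0, 0, 0], "rot": [0, 0, 0]}, {"dp": [0, 0, 0], "rot": [0, 0, 0]}, {"dp": [0, 0, 0], "rot": [0, 0, 0]}, {"dp": [0, 0, 0], "rot": [0, 0, 0]}, {"dp": [0, 0, 0], "rot": [0, 0, 0]}, {"dp": [0, 0, 0], "rot": [0, 0, 0]}, {"dp": [0, 0, 0], "rot": [0, 0, 0]}]}}

```text
time_s: 6.18
position: [0.5624, -0.1591, 0.1565]
orientation: [-0.091, -2.184, 2.173]
ft_force: [2.2, 11.2, -0.1]
grip_width: 0.0144
```

Call:
{"fn": "apply_moves", "kwargs": {"targets": [{"dp": [0, 0, -0.4], "rot": [0, 0, 0]}, {"dp": [0, 0, 0], "rot": [0, 0, 0]}, {"dp": [0, 0, 0], "rot": [0, 0, 0]}, {"dp": [0, -2.1, 0], "rot": [0, 0, 0]}, {"dp": [0, -2.1, 0], "rot": [0, 0, 0]}, {"dp": [0, -2.1, 0], "rot": [0, 0, 0]}, {"dp": [0, -2.1, 0], "rot": [0, 0, 0]}, {"dp": [-0.5, 0, -3.5], "rot": [0, 0, 0]}, {"dp": [-0.5, 0, -3.5], "rot": [0, 0, 0]}, {"dp": [-0.5, 0, -3.5], "rot": [0, 0, 0]}], "claw": 6}}

```text
time_s: 7.02
position: [0.5866, -0.0583, 0.2414]
orientation: [-0.102, -2.172, 2.177]
ft_force: [1.0, 0.5, 0.4]
grip_width: 0.0594
```

Call:
{"fn": "apply_moves", "kwargs": {"targets": [{"dp": [-0.6, 0, -3.8], "rot": [0, 0, 0]}, {"dp": [-0.6, 0, -3.8], "rot": [0, 0, 0]}, {"dp": [-0.6, 0, -3.8], "rot": [0, 0, 0]}, {"dp": [-0.6, 0, -3.8], "rot": [0, 0, 0]}, {"dp": [-0.7, 0, -4], "rot": [0, 0, 0]}, {"dp": [0, 0, 0], "rot": [0, 0, 0]}, {"dp": [0, 0, 0], "rot": [0, 0, 0]}, {"dp": [0, 0, 0], "rot": [0, 0, 0]}, {"dp": [0, 0, 0], "rot": [0, 0, 0]}, {"dp": [0, 0, 0], "rot": [0, 0, 0]}], "claw": 6}}

```text
time_s: 7.85
position: [0.6343, 0.1292, 0.2406]
orientation: [-0.1, -2.173, 2.177]
ft_force: [-0.4, -0.1, -1.1]
grip_width: 0.0599
```

```bash
python3 rel.py .634 .134 .178
python3 - <<'E'
from cap import *
save('c',{'scene':(200,110,380,330),'top':(130,120,330,280)})
E
```

```text
p [0.6343 0.1292 0.2406] zyaw -95.2 ydir [ 0.    -0.002 -1.   ] F [-0.4 -0.1 -1.1] w 0.0599 t 7.8
dp [ 0.07  6.25 -0.49]
```

View pics/c.png

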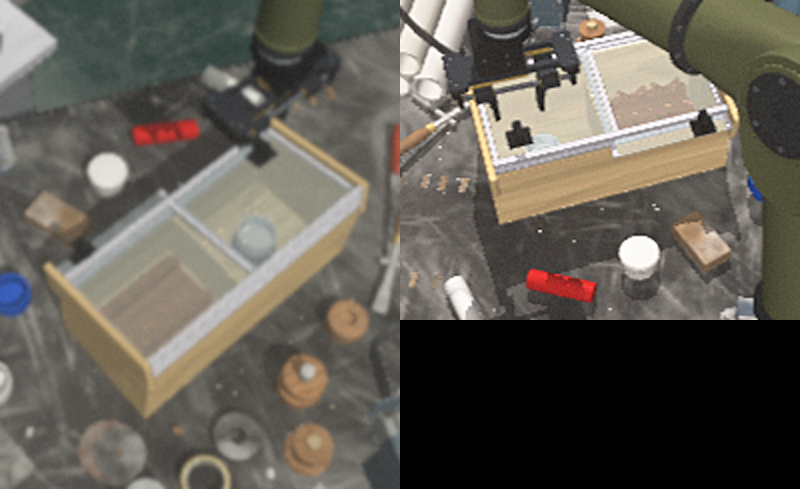

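The lower door now sits flush right (its handle is at the right end), and the gripper is over the upper handle. I descend and pinch.

Call:
{"fn": "apply_moves", "kwargs": {"targets": [{"dp": [0, 2.1, -0.2], "rot": [0, 0, 0]}, {"dp": [0, 2.1, -0.1], "rot": [0, 0, 0]}, {"dp": [0, 2, 0], "rot": [0, 0, 0]}, {"dp": [0, 0, 0], "rot": [0, 0, 0]}, {"dp": [0, 0, 0], "rot": [0, 0, 0]}, {"dp": [0, 0, 0], "rot": [0, 0, 0]}, {"dp": [0, 0, 0], "rot": [0, 0, 0]}, {"dp": [0, 0, 0], "rot": [0, 0, 0]}, {"dp": [0, 0, 0], "rot": [0, 0, 0]}, {"dp": [0, 0, 0], "rot": [0, 0, 0]}], "claw": 5}}

```text
time_s: 8.78
position: [0.6345, 0.1351, 0.1793]
orientation: [-0.096, -2.177, 2.177]
ft_force: [0.3, -0.4, 0.8]
grip_width: 0.0501
```

Call:
{"fn": "apply_moves", "kwargs": {"targets": [{"dp": [0, 0, 0], "rot": [0, 0, 0]}, {"dp": [0, 0, 0], "rot": [0, 0, 0]}, {"dp": [0, 0, 0], "rot": [0, 0, 0]}, {"dp": [0, 0, 0], "rot": [0, 0, 0]}, {"dp": [0, 0, 0], "rot": [0, 0, 0]}, {"dp": [0, 0, 0], "rot": [0, 0, 0]}, {"dp": [0, 0, 0], "rot": [0, 0, 0]}, {"dp": [0, 0, 0], "rot": [0, 0, 0]}, {"dp": [0, 0, 0.5], "rot": [0, 0, 0]}, {"dp": [0, 0, 1], "rot": [0, 0, 0]}], "claw": 0}}

```text
time_s: 9.62
position: [0.6331, 0.1222, 0.1785]
orientation: [-0.093, -2.182, 2.176]
ft_force: [2.4, 2.7, -2.0]
grip_width: 0.0138
```

Call:
{"fn": "apply_moves", "kwargs": {"targets": [{"dp": [0, 0, 1.5], "rot": [0, 0, 0]}, {"dp": [0, 0, 1.5], "rot": [0, 0, 0]}, {"dp": [0, 0, 1.5], "rot": [0, 0, 0]}, {"dp": [0, 0, 1.5], "rot": [0, 0, 0]}, {"dp": [0, 0, 1.5], "rot": [0, 0, 0]}, {"dp": [0, 0, 1.5], "rot": [0, 0, 0]}, {"dp": [0, 0, 1.5], "rot": [0, 0, 0]}, {"dp": [0, 0, 1], "rot": [0, 0, 0]}, {"dp": [0, 0, 0.5], "rot": [0, 0, 0]}, {"dp": [0, 0, 0], "rot": [0, 0, 0]}]}}

```text
time_s: 10.45
position: [0.6235, -0.0034, 0.1785]
orientation: [-0.102, -2.174, 2.178]
ft_force: [4.8, -1.4, -3.4]
grip_width: 0.0142
```

Call:
{"fn": "apply_moves", "kwargs": {"targets": [{"dp": [-0.1, 0, 0.6], "rot": [0, 0, 0]}, {"dp": [0, 0, 0.6], "rot": [0, 0, 0]}, {"dp": [0, 0, 0.6], "rot": [0, 0, 0]}, {"dp": [0, 0, 0.4], "rot": [0, 0, 0]}, {"dp": [0, 0, 0.4], "rot": [0, 0, 0]}, {"dp": [0, 0, 0], "rot": [0, 0, 0]}, {"dp": [0, 0, 0], "rot": [0, 0, 0]}, {"dp": [0, 0, 0], "rot": [0, 0, 0]}, {"dp": [0, 0, 0], "rot": [0, 0, 0]}, {"dp": [0, 0, 0], "rot": [0, 0, 0]}]}}

```text
time_s: 11.28
position: [0.6216, -0.0277, 0.1785]
orientation: [-0.098, -2.175, 2.179]
ft_force: [5.0, -1.4, -4.3]
grip_width: 0.0142
```

Call:
{"fn": "apply_moves", "kwargs": {"targets": [{"dp": [0, 0, 0.3], "rot": [0, 0, 0]}, {"dp": [0, 0, 0.3], "rot": [0, 0, 0]}, {"dp": [0, 0, 0.3], "rot": [0, 0, 0]}, {"dp": [0, 0, 0], "rot": [0, 0, 0]}, {"dp": [0, 0, 0], "rot": [0, 0, 0]}, {"dp": [0, 0, 0], "rot": [0, 0, 0]}, {"dp": [0, 0, 0], "rot": [0, 0, 0]}, {"dp": [0, 0, 0], "rot": [0, 0, 0]}, {"dp": [0, 0, 0], "rot": [0, 0, 0]}, {"dp": [0, 0, 0], "rot": [0, 0, 0]}]}}

```text
time_s: 12.12
position: [0.6209, -0.0361, 0.1785]
orientation: [-0.098, -2.176, 2.178]
ft_force: [5.6, -0.6, -3.6]
grip_width: 0.0138
```

Call:
{"fn": "apply_moves", "kwargs": {"targets": [{"dp": [-0.1, 0, 0.3], "rot": [0, 0, 0]}, {"dp": [0, 0, 0.3], "rot": [0, 0, 0]}, {"dp": [0, 0, 0.3], "rot": [0, 0, 0]}, {"dp": [0, 0, 0.3], "rot": [0, 0, 0]}, {"dp": [0, 0, 0], "rot": [0, 0, 0]}, {"dp": [0, 0, 0], "rot": [0, 0, 0]}, {"dp": [0, 0, 0], "rot": [0, 0, 0]}, {"dp": [0, 0, 0], "rot": [0, 0, 0]}, {"dp": [0, 0, 0], "rot": [0, 0, 0]}, {"dp": [0, 0, 0], "rot": [0, 0, 0]}]}}

```text
time_s: 12.95
position: [0.6202, -0.047, 0.1785]
orientation: [-0.095, -2.176, 2.177]
ft_force: [2.2, -0.7, -2.9]
grip_width: 0.0141
```

```bash
python3 - <<'E'
from cap import *
save('d',{'scene':(200,110,380,330),'top':(130,120,330,280)})
E
```

```text
(no output)
```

View pics/d.png

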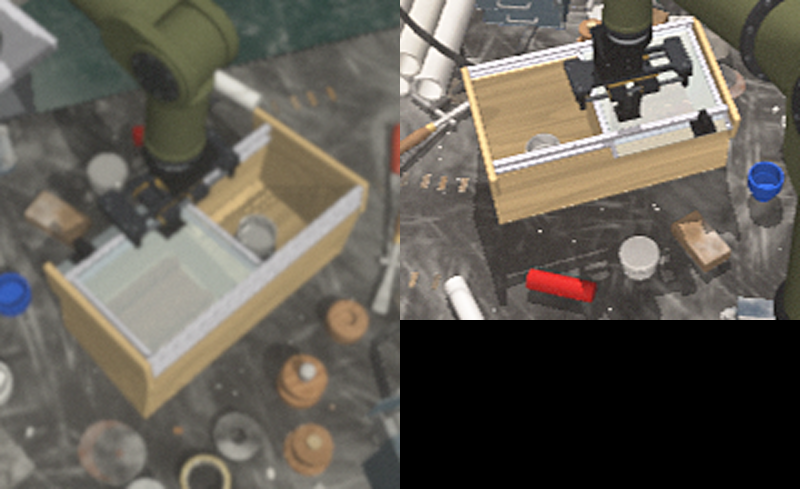

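The upper door is now nearly over the right bay, and the base cup shows in the open left bay at (257,235). I push on to the stop.

Call:
{"fn": "apply_moves", "kwargs": {"targets": [{"dp": [0, 0, 0.3], "rot": [0, 0, 0]}, {"dp": [0, 0, 0.3], "rot": [0, 0, 0]}, {"dp": [0, 0, 0.3], "rot": [0, 0, 0]}, {"dp": [0, 0, 0], "rot": [0, 0, 0]}, {"dp": [0, 0, 0], "rot": [0, 0, 0]}, {"dp": [0, 0, 0], "rot": [0, 0, 0]}, {"dp": [0, 0, 0], "rot": [0, 0, 0]}, {"dp": [0, 0, 0], "rot": [0, 0, 0]}, {"dp": [0, 0, 0], "rot": [0, 0, 0]}, {"dp": [0, 0, 0], "rot": [0, 0, 0]}]}}

```text
time_s: 13.88
position: [0.6196, -0.0531, 0.1785]
orientation: [-0.093, -2.181, 2.175]
ft_force: [4.2, 4.4, -4.0]
grip_width: 0.0139
```

```bash
cat > bc.py <<'E'
from h import *
from scipy.optimize import least_squares
import sys
tag=sys.argv[1]
for n in('scene','top'):
    D=np.load(n+tag+'.npz'); w,f=D['w'],D['f'].astype(int); x,y,z=[w[...,i] for i in range(3)]
    m=(x>.6)&(x<.8)&(y>-.0)&(y<.19)&(z>.05)&(z<.072)
    k,l,st,c=cv2.connectedComponentsWithStats(m.astype(np.uint8))
    for i in range(1,k):
        if st[i,4]<25: continue
        p=w[l==i]; r=least_squares(lambda a:np.hypot(p[:,0]-a[0],p[:,1]-a[1])-.0295,p.mean(0)[:2],loss='soft_l1',f_scale=.003)
        print(n,st[i],p.mean(0).round(4),p.min(0).round(3),p.max(0).round(3),'circ',r.x.round(4),r.cost)
E
python3 bc.py d
```

```text
scene [290 182  55  26 177] [0.6547 0.1583 0.0611] [0.606 0.054 0.05 ] [0.746 0.19  0.072] circ [0.6511 0.1581] 0.012567542183570753
scene [306 206  19  18 112] [0.6958 0.0857 0.0601] [0.666 0.054 0.05 ] [0.727 0.117 0.07 ] circ [0.6959 0.0845] 0.00013223506761574262
scene [319 214  38  34  64] [0.791  0.0924 0.0607] [0.784 0.003 0.051] [0.799 0.184 0.072] circ [0.7747 0.0925] 0.004077495900664037
top [172 169  46  15 186] [0.7805 0.0867 0.061 ] [0.771 0.002 0.05 ] [0.789 0.171 0.072] circ [0.7637 0.0886] 0.011334358523572381
top [193 187  18   9  59] [0.7136 0.0871 0.0602] [0.694 0.057 0.051] [0.725 0.118 0.07 ] circ [0.6921 0.088 ] 0.00010534413574076733
top [181 212  30  11 112] [0.6046 0.1398 0.0611] [0.6   0.088 0.05 ] [0.611 0.189 0.072] circ [0.6262 0.1375] 0.0024371593686236025
```

Call:
{"fn": "apply_moves", "kwargs": {"targets": [{"dp": [0, 0, 0.2], "rot": [0, 0, 0]}, {"dp": [0, 0, 0.2], "rot": [0, 0, 0]}, {"dp": [0, 0, 0], "rot": [0, 0, 0]}, {"dp": [0, 0, 0], "rot": [0, 0, 0]}, {"dp": [0, 0, 0], "rot": [0, 0, 0]}, {"dp": [0, 0, 0], "rot": [0, 0, 0]}, {"dp": [0, 0, 0], "rot": [0, 0, 0]}, {"dp": [0, 0, 0], "rot": [0, 0, 0]}, {"dp": [0, 0, 0], "rot": [0, 0, 0]}, {"dp": [0, 0, 0], "rot": [0, 0, 0]}]}}

```text
time_s: 14.72
position: [0.6197, -0.0531, 0.1785]
orientation: [-0.091, -2.188, 2.171]
ft_force: [4.9, 11.4, -3.9]
grip_width: 0.0137
```

Call:
{"fn": "apply_moves", "kwargs": {"targets": [{"dp": [0, 0, -0.4], "rot": [0, 0, 0]}, {"dp": [0, 0, 0], "rot": [0, 0, 0]}, {"dp": [0, 0, 0], "rot": [0, 0, 0]}, {"dp": [0, 0, 0], "rot": [0, 0, 0]}, {"dp": [0, -2.1, 0], "rot": [0, 0, 0]}, {"dp": [0, -2.1, 0], "rot": [0, 0, 0]}, {"dp": [0, -2.1, 0], "rot": [0, 0, 0]}, {"dp": [1.5, 0, 1.5], "rot": [0, 0, 0]}, {"dp": [1.5, 0, 1.5], "rot": [0, 0, 0]}, {"dp": [1.5, 0, 1.5], "rot": [0, 0, 0]}], "claw": 3}}

```text
time_s: 15.55
position: [0.57, -0.0975, 0.2421]
orientation: [-0.096, -2.176, 2.177]
ft_force: [0.2, -0.5, -0.3]
grip_width: 0.03
```

```bash
cat > cups.py <<'E'
from h import *
from scipy.optimize import least_squares
# white loose cups on the table, rim circle fits, per camera
for n in('scene','top'):
    im=img(n); w,f=cloud(im),im['frame'].astype(int); x,y,z=[w[...,i] for i in range(3)]
    sat=f.max(-1)-f.min(-1)
    m=(x>.3)&(x<.75)&(y>-.5)&(y<-.19)&(z>.042)&(z<.062)&(sat<60)&(f.max(-1)>110)
    m=cv2.morphologyEx(m.astype(np.uint8),cv2.MORPH_CLOSE,np.ones((3,3)))
    k,l,st,c=cv2.connectedComponentsWithStats(m)
    for i in range(1,k):
        q=w[(l==i)]; q=q[(q[:,2]>.042)&(q[:,2]<.062)]
        if len(q)<40: continue
        r=least_squares(lambda a:np.hypot(q[:,0]-a[0],q[:,1]-a[1])-.0305,q.mean(0)[:2],loss='soft_l1',f_scale=.003)
        print(n,len(q),r.x.round(4),np.median(q[:,2]).round(3),r.cost.round(5))
E
python3 cups.py; python3 rel.py .386 -.217 .042
```

```text
scene 106 [ 0.3342 -0.2524] 0.052 0.00025
scene 106 [ 0.4324 -0.3749] 0.053 0.00023
scene 63 [ 0.6637 -0.2451] 0.053 0.00364
scene 109 [ 0.5821 -0.3651] 0.053 0.00023
top 77 [ 0.5786 -0.3633] 0.05 0.00019
top 52 [ 0.33   -0.2509] 0.051 6e-05
p [ 0.5684 -0.1009  0.242 ] zyaw -95.4 ydir [-0.001 -0.003 -1.   ] F [ 1.3 -0.5 -0. ] w 0.0301 t 15.7
dp [17.05 20.06 13.2 ]
```

Both doors are at their right stops (11 N at the stop, handle no longer moving). Cup 1 has been knocked to about (0.332, -0.2515). I take cup 2 first, turning the jaws along the case's x to pinch the near rim wall.

Call:
{"fn": "apply_moves", "kwargs": {"targets": [{"dp": [0, 0, 0], "rot": [0, -7, 0]}, {"dp": [0, 0, 0], "rot": [0, -7, 0]}, {"dp": [0, 0, 0], "rot": [0, -7, 0]}, {"dp": [0, 0, 0], "rot": [0, -7, 0]}, {"dp": [0, 0, 0], "rot": [0, -7, 0]}, {"dp": [0, 0, 0], "rot": [0, -7, 0]}, {"dp": [0, 0, 0], "rot": [0, -7, 0]}, {"dp": [0, 0, 0], "rot": [0, -7, 0]}, {"dp": [0, 0, 0], "rot": [0, -7, 0]}, {"dp": [0, 0, 0], "rot": [0, -7, 0]}], "claw": 3}}

```text
time_s: 16.48
position: [0.5709, -0.0963, 0.2416]
orientation: [-0.974, 1.519, -1.519]
ft_force: [-0.8, -1.5, 0.5]
grip_width: 0.0301
```

Call:
{"fn": "apply_moves", "kwargs": {"targets": [{"dp": [0, 0, 0], "rot": [0, -7, 0]}, {"dp": [0, 0, 0], "rot": [0, -7, 0]}, {"dp": [0, 0, 0], "rot": [0, -6.5, 0]}, {"dp": [3.5, 0, -1.8], "rot": [0, 0, 0]}, {"dp": [3.5, 0, -1.8], "rot": [0, 0, 0]}, {"dp": [3.5, 0, -1.8], "rot": [0, 0, 0]}, {"dp": [3.5, 0, -1.8], "rot": [0, 0, 0]}, {"dp": [3.5, 0, -1.8], "rot": [0, 0, 0]}, {"dp": [3.5, 0, -1.8], "rot": [0, 0, 0]}, {"dp": [3.5, 0, -1.8], "rot": [0, 0, 0]}]}}

```text
time_s: 17.32
position: [0.4248, -0.3322, 0.242]
orientation: [-1.171, 1.266, -1.268]
ft_force: [1.7, -1.3, 0.3]
grip_width: 0.0299
```

Call:
{"fn": "apply_moves", "kwargs": {"targets": [{"dp": [3.5, 0, -1.6], "rot": [0, 0, 0]}, {"dp": [0, 3, 0], "rot": [0, 0, 0]}, {"dp": [0, 3, 0], "rot": [0, 0, 0]}, {"dp": [0, 3, 0], "rot": [0, 0, 0]}, {"dp": [0, 3, 0], "rot": [0, 0, 0]}, {"dp": [0, 0, 0], "rot": [0, 0, 0]}, {"dp": [0, 0, 0], "rot": [0, 0, 0]}, {"dp": [0, 0, 0], "rot": [0, 0, 0]}, {"dp": [0, 0, 0], "rot": [0, 0, 0]}, {"dp": [0, 0, 0], "rot": [0, 0, 0]}]}}

```text
time_s: 18.15
position: [0.4084, -0.3653, 0.1238]
orientation: [-1.171, 1.264, -1.27]
ft_force: [0.3, -0.4, 1.0]
grip_width: 0.0302
```

```bash
python3 cups.py; python3 rel.py .4025 -.371 .042
python3 - <<'E'
from cap import *
save('e',{'scene':(120,150,320,330),'top':(200,120,440,300)})
E
```

```text
scene 107 [ 0.3344 -0.2524] 0.053 0.00025
scene 65 [ 0.431  -0.3749] 0.053 9e-05
scene 63 [ 0.671  -0.2114] 0.052 0.00358
scene 109 [ 0.5819 -0.3649] 0.053 0.00022
top 99 [ 0.5786 -0.3621] 0.051 0.00024
top 106 [ 0.4303 -0.3721] 0.05 0.00028
top 119 [ 0.3316 -0.2489] 0.051 0.00027
p [ 0.4079 -0.3649  0.1231] zyaw -4.5 ydir [ 0.002 -0.002 -1.   ] F [ 0.1  0.2 -1.1] w 0.03 t 18.2
dp [ 0.63  8.11 -0.51]
```

View pics/e.png

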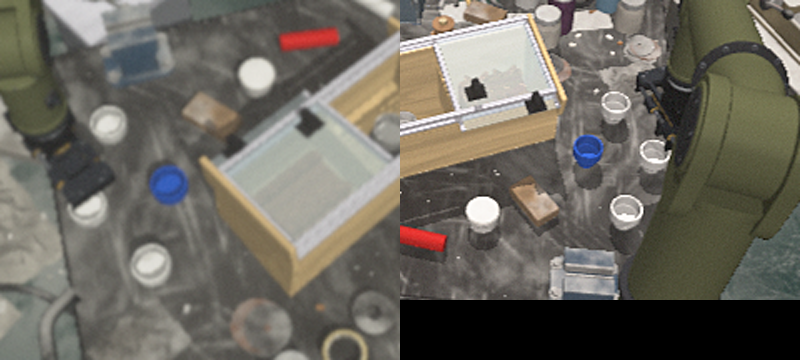

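The gripper is just in front of cup 2, at (87,205) left and (655,155) right, and the blue cup is clear of it. I descend, pinch the wall and lift.

Call:
{"fn": "apply_moves", "kwargs": {"targets": [{"dp": [0.6, 1, -0.5], "rot": [0, 0, 0]}, {"dp": [0, 2, 0], "rot": [0, 0, 0]}, {"dp": [0, 2, 0], "rot": [0, 0, 0]}, {"dp": [0, 1.5, 0], "rot": [0, 0, 0]}, {"dp": [0, 1, 0], "rot": [0, 0, 0]}, {"dp": [0, 0.6, 0], "rot": [0, 0, 0]}, {"dp": [0, 0, 0], "rot": [0, 0, 0]}, {"dp": [0, 0, 0], "rot": [0, 0, 0]}, {"dp": [0, 0, 0], "rot": [0, 0, 0]}, {"dp": [0, 0, 0], "rot": [0, 0, 0]}]}}

```text
time_s: 19.18
position: [0.4023, -0.3705, 0.0416]
orientation: [-1.171, 1.265, -1.269]
ft_force: [-0.7, 0.3, 0.1]
grip_width: 0.0301
```

Call:
{"fn": "apply_moves", "kwargs": {"targets": [{"dp": [0, 0, 0], "rot": [0, 0, 0]}, {"dp": [0, 0, 0], "rot": [0, 0, 0]}, {"dp": [0, 0, 0], "rot": [0, 0, 0]}, {"dp": [0, 0, 0], "rot": [0, 0, 0]}, {"dp": [0, 0, 0], "rot": [0, 0, 0]}, {"dp": [0, 0, 0], "rot": [0, 0, 0]}, {"dp": [0, 0, 0], "rot": [0, 0, 0]}, {"dp": [0, 0, 0], "rot": [0, 0, 0]}, {"dp": [0, 0, 0], "rot": [0, 0, 0]}, {"dp": [0, 0, 0], "rot": [0, 0, 0]}], "claw": 0, "grip_force": 25}}

```text
time_s: 20.02
position: [0.4019, -0.37, 0.0407]
orientation: [-1.171, 1.266, -1.267]
ft_force: [0.3, 0.1, 0.6]
grip_width: 0.0044
```

Call:
{"fn": "apply_moves", "kwargs": {"targets": [{"dp": [0, -1, 0], "rot": [0, 0, 0]}, {"dp": [0, -2, 0], "rot": [0, 0, 0]}, {"dp": [0, -3, 0], "rot": [0, 0, 0]}, {"dp": [0, -3, 0], "rot": [0, 0, 0]}, {"dp": [0, -3, 0], "rot": [0, 0, 0]}, {"dp": [0, -3, 0], "rot": [0, 0, 0]}, {"dp": [0, -3, 0], "rot": [0, 0, 0]}, {"dp": [0, -3, 0], "rot": [0, 0, 0]}, {"dp": [0, -2, 0], "rot": [0, 0, 0]}, {"dp": [-1.5, 0, 0.5], "rot": [0, 0, 0]}]}}

```text
time_s: 20.85
position: [0.4071, -0.3595, 0.2759]
orientation: [-1.17, 1.264, -1.278]
ft_force: [0.4, -1.3, -1.6]
grip_width: 0.0047
```

Call:
{"fn": "apply_moves", "kwargs": {"targets": [{"dp": [-3, 0, 1.6], "rot": [0, 0, 0]}, {"dp": [-3.5, 0, 1.7], "rot": [0, 0, 0]}, {"dp": [-3.5, 0, 1.7], "rot": [0, 0, 0]}, {"dp": [-3.5, 0, 1.7], "rot": [0, 0, 0]}, {"dp": [-3.5, 0, 1.7], "rot": [0, 0, 0]}, {"dp": [-3.5, 0, 1.7], "rot": [0, 0, 0]}, {"dp": [-3.5, 0, 1.7], "rot": [0, 0, 0]}, {"dp": [-3.5, 0, 1.7], "rot": [0, 0, 0]}, {"dp": [-3.5, 0, 1.7], "rot": [0, 0, 0]}, {"dp": [-3.5, 0, 1.7], "rot": [0, 0, 0]}]}}

```text
time_s: 21.68
position: [0.6032, -0.0234, 0.2707]
orientation: [-1.172, 1.268, -1.267]
ft_force: [0.9, -0.2, -1.2]
grip_width: 0.0049
```

Call:
{"fn": "apply_moves", "kwargs": {"targets": [{"dp": [-3.5, 0, 1.7], "rot": [0, 0, 0]}, {"dp": [-3.5, 0, 1.7], "rot": [0, 0, 0]}, {"dp": [-3, 0, 1.5], "rot": [0, 0, 0]}, {"dp": [-1.8, 0, 0.7], "rot": [0, 0, 0]}, {"dp": [0, 0, 0], "rot": [0, 0, 0]}, {"dp": [0, 0, 0], "rot": [0, 0, 0]}, {"dp": [0, 0, 0], "rot": [0, 0, 0]}, {"dp": [0, 0, 0], "rot": [0, 0, 0]}, {"dp": [0, 0, 0], "rot": [0, 0, 0]}, {"dp": [0, 0, 0], "rot": [0, 0, 0]}]}}

```text
time_s: 22.52
position: [0.6684, 0.0869, 0.2708]
orientation: [-1.17, 1.268, -1.269]
ft_force: [0.5, 0.7, -1.5]
grip_width: 0.0046
```

```bash
python3 rel.py .665 .0885 .098
cat > held.py <<'E'
from h import *
from scipy.optimize import least_squares
# held cup rim / base rim
s=status.observe(); p=s['position']; M=R.from_rotvec(s['orientation']).as_matrix(); c0=p+M[:,2]*.029; zr=p[2]+.012
for n in('scene','top'):
    im=img(n); w=cloud(im); 
    for nm,c,zz in(('held',c0,zr),('base',np.array([.694,.086]),.063)):
        m=(np.hypot(w[...,0]-c[0],w[...,1]-c[1])<.045)&(abs(w[...,2]-zz)<.012)&(im['frame'].max(-1)>100)
        q=w[m]
        if len(q)<20: print(n,nm,len(q)); continue
        r=least_squares(lambda a:np.hypot(q[:,0]-a[0],q[:,1]-a[1])-.0295,c[:2],loss='soft_l1',f_scale=.003)
        print(n,nm,len(q),'exp',c[:2].round(4),'fit',r.x.round(4),q[:,2].mean().round(3),r.cost.round(5))
E
python3 held.py
python3 - <<'E'
from cap import *
save('f',{'scene':(220,110,380,300),'top':(130,100,330,260)})
E
```

```text
p [0.6684 0.0869 0.2708] zyaw -4.6 ydir [ 0.    -0.001 -1.   ] F [ 0.5  0.7 -1.5] w 0.0046 t 22.5
dp [-0.15 17.28 -0.36]
scene held 96 exp [0.6973 0.0845] fit [0.6965 0.0833] 0.279 0.00015
scene base 110 exp [0.694 0.086] fit [0.6962 0.0845] 0.06 0.00013
top held 6
top base 54 exp [0.694 0.086] fit [0.6923 0.0885] 0.061 8e-05
```

View pics/f.png

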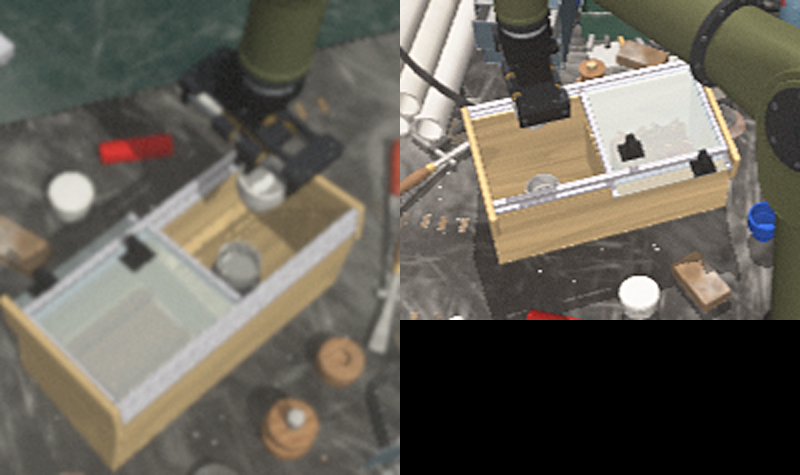

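The held cup hangs over the base cup (its rim fit is within about 2 mm of the base axis), so I lower it.

Call:
{"fn": "apply_moves", "kwargs": {"targets": [{"dp": [-0.15, 2, -0.15], "rot": [0, 0, 0]}, {"dp": [0, 3, 0], "rot": [0, 0, 0]}, {"dp": [0, 3, 0], "rot": [0, 0, 0]}, {"dp": [0, 3, 0], "rot": [0, 0, 0]}, {"dp": [0, 2.5, 0], "rot": [0, 0, 0]}, {"dp": [0, 1.5, 0], "rot": [0, 0, 0]}, {"dp": [0, 1, 0], "rot": [0, 0, 0]}, {"dp": [0, 0.6, 0], "rot": [0, 0, 0]}, {"dp": [0, 0, 0], "rot": [0, 0, 0]}, {"dp": [0, 0, 0], "rot": [0, 0, 0]}]}}

```text
time_s: 23.55
position: [0.6678, 0.0904, 0.1055]
orientation: [-1.17, 1.266, -1.267]
ft_force: [0.3, -1.0, -1.7]
grip_width: 0.0047
```

Call:
{"fn": "apply_moves", "kwargs": {"targets": [{"dp": [0, 0.2, 0], "rot": [0, 0, 0]}, {"dp": [0, 0.2, 0], "rot": [0, 0, 0]}, {"dp": [0, 0.2, 0], "rot": [0, 0, 0]}, {"dp": [0, 0, 0], "rot": [0, 0, 0]}, {"dp": [0, 0, 0], "rot": [0, 0, 0]}, {"dp": [0, 0, 0], "rot": [0, 0, 0]}, {"dp": [0, 0, 0], "rot": [0, 0, 0]}, {"dp": [0, 0, 0], "rot": [0, 0, 0]}, {"dp": [0, 0, 0], "rot": [0, 0, 0]}, {"dp": [0, 0, 0], "rot": [0, 0, 0]}]}}

```text
time_s: 24.38
position: [0.6672, 0.0902, 0.0985]
orientation: [-1.171, 1.267, -1.267]
ft_force: [0.1, 0.7, -2.1]
grip_width: 0.0046
```

Call:
{"fn": "apply_moves", "kwargs": {"targets": [{"dp": [0.1, 0.1, -0.1], "rot": [0, 0, 0]}, {"dp": [0, 0.1, 0], "rot": [0, 0, 0]}, {"dp": [0, 0.1, 0], "rot": [0, 0, 0]}, {"dp": [0, 0, 0], "rot": [0, 0, 0]}, {"dp": [0, 0, 0], "rot": [0, 0, 0]}, {"dp": [0, 0, 0], "rot": [0, 0, 0]}, {"dp": [0, 0, 0], "rot": [0, 0, 0]}, {"dp": [0, 0, 0], "rot": [0, 0, 0]}, {"dp": [0, 0, 0], "rot": [0, 0, 0]}, {"dp": [0, 0, 0], "rot": [0, 0, 0]}]}}

```text
time_s: 25.22
position: [0.6661, 0.0892, 0.0956]
orientation: [-1.171, 1.267, -1.267]
ft_force: [0.7, 0.7, -1.1]
grip_width: 0.0046
```

Call:
{"fn": "apply_moves", "kwargs": {"targets": [{"dp": [0, 0.1, 0], "rot": [0, 0, 0]}, {"dp": [0, 0.1, 0], "rot": [0, 0, 0]}, {"dp": [0, 0.1, 0], "rot": [0, 0, 0]}, {"dp": [0, 0, 0], "rot": [0, 0, 0]}, {"dp": [0, 0, 0], "rot": [0, 0, 0]}, {"dp": [0, 0, 0], "rot": [0, 0, 0]}, {"dp": [0, 0, 0], "rot": [0, 0, 0]}, {"dp": [0, 0, 0], "rot": [0, 0, 0]}, {"dp": [0, 0, 0], "rot": [0, 0, 0]}, {"dp": [0, 0, 0], "rot": [0, 0, 0]}]}}

```text
time_s: 26.05
position: [0.6661, 0.0892, 0.0926]
orientation: [-1.171, 1.267, -1.267]
ft_force: [-0.7, 0.3, -2.0]
grip_width: 0.0046
```

Call:
{"fn": "apply_moves", "kwargs": {"targets": [{"dp": [0, 0.1, 0], "rot": [0, 0, 0]}, {"dp": [0, 0.1, 0], "rot": [0, 0, 0]}, {"dp": [0, 0.1, 0], "rot": [0, 0, 0]}, {"dp": [0, 0.1, 0], "rot": [0, 0, 0]}, {"dp": [0, 0, 0], "rot": [0, 0, 0]}, {"dp": [0, 0, 0], "rot": [0, 0, 0]}, {"dp": [0, 0, 0], "rot": [0, 0, 0]}, {"dp": [0, 0, 0], "rot": [0, 0, 0]}, {"dp": [0, 0, 0], "rot": [0, 0, 0]}, {"dp": [0, 0, 0], "rot": [0, 0, 0]}]}}

```text
time_s: 26.88
position: [0.6661, 0.0892, 0.0886]
orientation: [-1.171, 1.267, -1.267]
ft_force: [-0.1, 0.1, -1.9]
grip_width: 0.0048
```

```bash
python3 rel.py; python3 held.py
python3 - <<'E'
from cap import *
save('g',{'scene':(250,110,350,230),'top':(130,130,260,260)})
E
```

```text
p [0.6661 0.0892 0.0886] zyaw -4.5 ydir [ 0. -0. -1.] F [-0.1  0.1 -1.9] w 0.0048 t 26.9
scene held 60 exp [0.6951 0.087 ] fit [0.6936 0.0858] 0.098 0.00013
scene base 125 exp [0.694 0.086] fit [0.6987 0.0737] 0.067 0.00234
top held 2
top base 3
```

View pics/g.png

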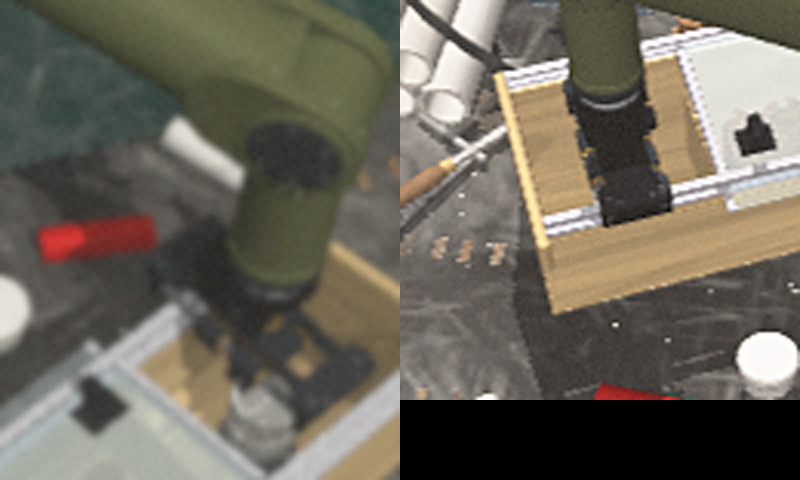

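The gripper body is over the front bar with no contact force, and the cup is well inside the base cup. I keep lowering in small steps.

Call:
{"fn": "apply_moves", "kwargs": {"targets": [{"dp": [0, 0.1, 0], "rot": [0, 0, 0]}, {"dp": [0, 0.1, 0], "rot": [0, 0, 0]}, {"dp": [0, 0.1, 0], "rot": [0, 0, 0]}, {"dp": [0, 0, 0], "rot": [0, 0, 0]}, {"dp": [0, 0, 0], "rot": [0, 0, 0]}, {"dp": [0, 0, 0], "rot": [0, 0, 0]}, {"dp": [0, 0, 0], "rot": [0, 0, 0]}, {"dp": [0, 0, 0], "rot": [0, 0, 0]}, {"dp": [0, 0, 0], "rot": [0, 0, 0]}, {"dp": [0, 0, 0], "rot": [0, 0, 0]}]}}

```text
time_s: 27.92
position: [0.6661, 0.0892, 0.0855]
orientation: [-1.171, 1.267, -1.267]
ft_force: [0.1, -0.3, -0.6]
grip_width: 0.005
```

Call:
{"fn": "apply_moves", "kwargs": {"targets": [{"dp": [0, 0, 0], "rot": [0, 0, 0]}, {"dp": [0, 0, 0], "rot": [0, 0, 0]}, {"dp": [0, 0, 0], "rot": [0, 0, 0]}, {"dp": [0, 0, 0], "rot": [0, 0, 0]}, {"dp": [0, 0, 0], "rot": [0, 0, 0]}, {"dp": [0, -1, 0], "rot": [0, 0, 0]}, {"dp": [0, -2, 0], "rot": [0, 0, 0]}, {"dp": [0, -3, 0], "rot": [0, 0, 0]}, {"dp": [0, -4, 0], "rot": [0, 0, 0]}, {"dp": [0, -4, 0], "rot": [0, 0, 0]}], "claw": 2.2}}

```text
time_s: 28.75
position: [0.6653, 0.0892, 0.2271]
orientation: [-1.172, 1.268, -1.266]
ft_force: [-0.5, 0.3, 1.0]
grip_width: 0.022
```

Call:
{"fn": "apply_moves", "kwargs": {"targets": [{"dp": [0, -1, 0], "rot": [0, 0, 0]}, {"dp": [3, 0, -1.5], "rot": [0, 0, 0]}, {"dp": [4, 0, -2], "rot": [0, 0, 0]}, {"dp": [4, 0, -2], "rot": [0, 0, 0]}, {"dp": [4, 0, -2], "rot": [0, 0, 0]}, {"dp": [4, 0, -1], "rot": [0, 0, 0]}, {"dp": [4, 0, 0], "rot": [0, 0, 0]}, {"dp": [4, 0, 0], "rot": [0, 0, 0]}, {"dp": [4, 0, 0], "rot": [0, 0, 0]}, {"dp": [4, 0, 0], "rot": [0, 0, 0]}]}}

```text
time_s: 29.58
position: [0.5582, -0.247, 0.2368]
orientation: [-1.171, 1.265, -1.268]
ft_force: [1.0, 0.4, -0.5]
grip_width: 0.0219
```

```bash
cat > stack.py <<'E'
from h import *
from scipy.optimize import least_squares
for n in('scene','top'):
    im=img(n); w=cloud(im); x,y,z=[w[...,i] for i in range(3)]
    m=(np.hypot(x-.695,y-.086)<.042)&(z>.03)&(z<.2); q=w[m]; top=np.percentile(q[:,2],97) if len(q) else np.nan
    k=q[q[:,2]>top-.008]
    r=least_squares(lambda a:np.hypot(k[:,0]-a[0],k[:,1]-a[1])-.0295,k.mean(0)[:2],loss='soft_l1',f_scale=.003)
    print(n,len(q),'top',top.round(3),'fit',r.x.round(4),r.cost.round(5),len(k))
    A=np.c_[k[:,:2]-k[:,:2].mean(0),np.ones(len(k))]; print(' rim slope',np.linalg.lstsq(A,k[:,2],rcond=None)[0].round(3))
E
python3 stack.py; python3 cups.py; python3 rel.py .5515 -.361 .042
python3 - <<'E'
from cap import *
save('i',{'scene':(250,140,350,260),'top':(130,120,290,260)})
E
```

```text
scene 346 top 0.094 fit [0.6944 0.0847] 0.00011 75
 rim slope [0.021 0.015 0.09 ]
top 189 top 0.092 fit [0.6918 0.0879] 8e-05 54
 rim slope [-0.007 -0.009  0.089]
scene 101 [ 0.3344 -0.2523] 0.052 0.00025
scene 69 [ 0.6624 -0.208 ] 0.053 0.00424
scene 110 [ 0.5819 -0.3651] 0.053 0.00021
top 100 [ 0.5792 -0.3622] 0.049 0.00029
top 123 [ 0.3315 -0.2488] 0.051 0.00026
p [ 0.5582 -0.2466  0.2359] zyaw -4.7 ydir [ 0.  0. -1.] F [ 0.4  0.4 -0.1] w 0.0221 t 29.8
dp [11.46 19.38  0.27]
```

View pics/i.png

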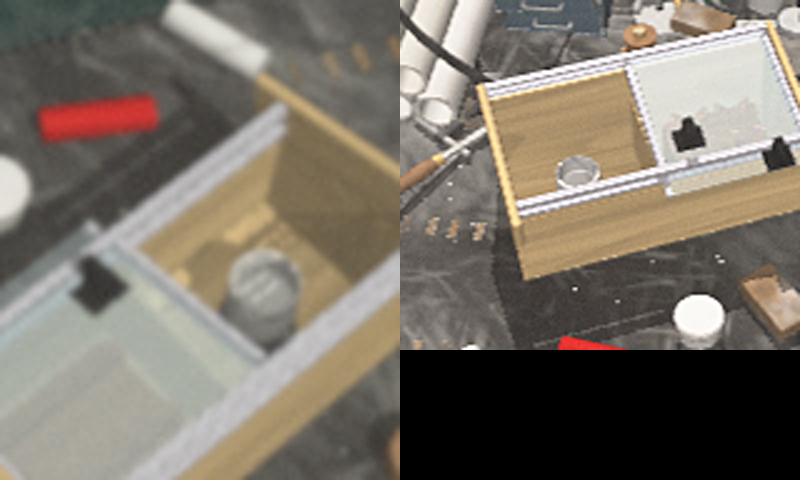

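Cup 2 is seated upright: rim about 0.091 m as expected, slope about 0. Cup 3 is next.

Call:
{"fn": "apply_moves", "kwargs": {"targets": [{"dp": [3.8, 0, 0.1], "rot": [0, 0, 0]}, {"dp": [3.9, 0, 0.1], "rot": [0, 0, 0]}, {"dp": [3.8, 0, 0.1], "rot": [0, 0, 0]}, {"dp": [0, 3.5, 0], "rot": [0, 0, 0]}, {"dp": [0, 4, 0], "rot": [0, 0, 0]}, {"dp": [0, 4, 0], "rot": [0, 0, 0]}, {"dp": [0, 0, 0], "rot": [0, 0, 0]}, {"dp": [0, 0, 0], "rot": [0, 0, 0]}, {"dp": [0, 0, 0], "rot": [0, 0, 0]}, {"dp": [0, 0, 0], "rot": [0, 0, 0]}], "claw": 3}}

```text
time_s: 30.72
position: [0.555, -0.3601, 0.1244]
orientation: [-1.17, 1.261, -1.27]
ft_force: [-0.4, 0.6, 0.2]
grip_width: 0.0301
```

```bash
python3 cups.py; python3 rel.py .5516 -.3614 .042
```

```text
scene 69 [ 0.666  -0.2428] 0.052 0.00404
scene 58 [ 0.5802 -0.3639] 0.053 6e-05
top 97 [ 0.5792 -0.3618] 0.05 0.00026
top 123 [ 0.3317 -0.2488] 0.05 0.00025
p [ 0.5544 -0.3605  0.1239] zyaw -4.5 ydir [ 0.004 -0.003 -1.   ] F [-0.  -0.1 -0. ] w 0.0301 t 30.8
dp [ 0.09  8.19 -0.31]
```

Call:
{"fn": "apply_moves", "kwargs": {"targets": [{"dp": [0.1, 1, -0.3], "rot": [0, 0, 0]}, {"dp": [0, 2, 0], "rot": [0, 0, 0]}, {"dp": [0, 2, 0], "rot": [0, 0, 0]}, {"dp": [0, 1.5, 0], "rot": [0, 0, 0]}, {"dp": [0, 1, 0], "rot": [0, 0, 0]}, {"dp": [0, 0.7, 0], "rot": [0, 0, 0]}, {"dp": [0, 0, 0], "rot": [0, 0, 0]}, {"dp": [0, 0, 0], "rot": [0, 0, 0]}, {"dp": [0, 0, 0], "rot": [0, 0, 0]}, {"dp": [0, 0, 0], "rot": [0, 0, 0]}]}}

```text
time_s: 31.65
position: [0.5502, -0.3613, 0.0398]
orientation: [-1.171, 1.265, -1.269]
ft_force: [0.3, -0.3, 0.1]
grip_width: 0.0301
```

Call:
{"fn": "apply_moves", "kwargs": {"targets": [{"dp": [0, 0, 0], "rot": [0, 0, 0]}, {"dp": [0, 0, 0], "rot": [0, 0, 0]}, {"dp": [0, 0, 0], "rot": [0, 0, 0]}, {"dp": [0, 0, 0], "rot": [0, 0, 0]}, {"dp": [0, 0, 0], "rot": [0, 0, 0]}, {"dp": [0, 0, 0], "rot": [0, 0, 0]}, {"dp": [0, 0, 0], "rot": [0, 0, 0]}, {"dp": [0, 0, 0], "rot": [0, 0, 0]}, {"dp": [0, 0, 0], "rot": [0, 0, 0]}, {"dp": [0, 0, 0], "rot": [0, 0, 0]}], "claw": 0, "grip_force": 25}}

```text
time_s: 32.48
position: [0.5499, -0.3607, 0.0388]
orientation: [-1.171, 1.266, -1.267]
ft_force: [1.8, 1.0, 0.7]
grip_width: 0.0034
```

Call:
{"fn": "apply_moves", "kwargs": {"targets": [{"dp": [0, -1, 0], "rot": [0, 0, 0]}, {"dp": [0, -2, 0], "rot": [0, 0, 0]}, {"dp": [0, -3, 0], "rot": [0, 0, 0]}, {"dp": [0, -3, 0], "rot": [0, 0, 0]}, {"dp": [0, -3, 0], "rot": [0, 0, 0]}, {"dp": [0, -3, 0], "rot": [0, 0, 0]}, {"dp": [0, -3, 0], "rot": [0, 0, 0]}, {"dp": [0, -3, 0], "rot": [0, 0, 0]}, {"dp": [0, -2, 0], "rot": [0, 0, 0]}, {"dp": [0, 0, 0], "rot": [0, 0, 0]}]}}

```text
time_s: 33.32
position: [0.5508, -0.3617, 0.2745]
orientation: [-1.17, 1.26, -1.274]
ft_force: [-0.6, 0.2, -1.2]
grip_width: 0.0029
```

```bash
python3 rel.py .666 .089 .125
```

```text
p [ 0.5508 -0.3617  0.2745] zyaw -4.5 ydir [ 0.006 -0.005 -1.   ] F [-0.6  0.2 -1.2] w 0.0029 t 33.3
dp [-45.91  14.8    7.83]
```

```bash
sed -i 's/zr=p\[2\]+.012/zr=p[2]+.014/' held.py; python3 held.py; python3 cups.py
```

```text
scene held 26 exp [ 0.5797 -0.364 ] fit [ 0.5804 -0.3656] 0.285 1e-05
scene base 190 exp [0.694 0.086] fit [0.6966 0.0808] 0.062 0.00305
top held 54 exp [ 0.5797 -0.364 ] fit [ 0.5756 -0.3627] 0.283 0.0001
top base 101 exp [0.694 0.086] fit [0.6861 0.0884] 0.063 0.00126
scene 62 [ 0.6584 -0.2425] 0.052 0.00381
top 116 [ 0.3316 -0.2491] 0.05 0.0003
```

Call:
{"fn": "apply_moves", "kwargs": {"targets": [{"dp": [-3.5, 0, 0.6], "rot": [0, 0, 0]}, {"dp": [-3.5, 0, 0.6], "rot": [0, 0, 0]}, {"dp": [-3.5, 0, 0.6], "rot": [0, 0, 0]}, {"dp": [-3.5, 0, 0.6], "rot": [0, 0, 0]}, {"dp": [-3.5, 0, 0.6], "rot": [0, 0, 0]}, {"dp": [-3.5, 0, 0.6], "rot": [0, 0, 0]}, {"dp": [-3.5, 0, 0.6], "rot": [0, 0, 0]}, {"dp": [-3.5, 0, 0.6], "rot": [0, 0, 0]}, {"dp": [-3.5, 0, 0.6], "rot": [0, 0, 0]}, {"dp": [-3.5, 0, 0.6], "rot": [0, 0, 0]}]}}

```text
time_s: 34.35
position: [0.6358, -0.0153, 0.2664]
orientation: [-1.174, 1.27, -1.266]
ft_force: [-0.0, 0.0, -2.1]
grip_width: 0.0035
```

Call:
{"fn": "apply_moves", "kwargs": {"targets": [{"dp": [-3.5, 0, 0.6], "rot": [0, 0, 0]}, {"dp": [-3.5, 0, 0.6], "rot": [0, 0, 0]}, {"dp": [-3, 0, 0.6], "rot": [0, 0, 0]}, {"dp": [-0.9, 0, 0], "rot": [0, 0, 0]}, {"dp": [0, 0, 0], "rot": [0, 0, 0]}, {"dp": [0, 0, 0], "rot": [0, 0, 0]}, {"dp": [0, 0, 0], "rot": [0, 0, 0]}, {"dp": [0, 0, 0], "rot": [0, 0, 0]}, {"dp": [0, 0, 0], "rot": [0, 0, 0]}, {"dp": [0, 0, 0], "rot": [0, 0, 0]}]}}

```text
time_s: 35.18
position: [0.6634, 0.0889, 0.2686]
orientation: [-1.17, 1.268, -1.269]
ft_force: [-0.5, 0.1, -1.2]
grip_width: 0.0032
```

```bash
python3 rel.py .666 .089 .125; python3 held.py
```

```text
p [0.6634 0.0889 0.2686] zyaw -4.6 ydir [ 0.    -0.001 -1.   ] F [-0.5  0.1 -1.2] w 0.0032 t 35.2
dp [-0.04 14.36  0.26]
scene held 91 exp [0.6923 0.0866] fit [0.6913 0.0847] 0.279 0.00014
scene base 201 exp [0.694 0.086] fit [0.6965 0.081 ] 0.063 0.00313
top held 2
top base 102 exp [0.694 0.086] fit [0.6859 0.0892] 0.063 0.00123
```

Call:
{"fn": "apply_moves", "kwargs": {"targets": [{"dp": [0, 2, 0.25], "rot": [0, 0, 0]}, {"dp": [0, 3, 0], "rot": [0, 0, 0]}, {"dp": [0, 3, 0], "rot": [0, 0, 0]}, {"dp": [0, 3, 0], "rot": [0, 0, 0]}, {"dp": [0, 2, 0], "rot": [0, 0, 0]}, {"dp": [0, 1.2, 0], "rot": [0, 0, 0]}, {"dp": [0, 0.5, 0], "rot": [0, 0, 0]}, {"dp": [0, 0, 0], "rot": [0, 0, 0]}, {"dp": [0, 0, 0], "rot": [0, 0, 0]}, {"dp": [0, 0, 0], "rot": [0, 0, 0]}]}}

```text
time_s: 36.12
position: [0.667, 0.0908, 0.1236]
orientation: [-1.168, 1.265, -1.268]
ft_force: [1.2, 0.3, -1.3]
grip_width: 0.0033
```

Call:
{"fn": "apply_moves", "kwargs": {"targets": [{"dp": [0, 0.4, 0], "rot": [0, 0, 0]}, {"dp": [0, 0.4, 0], "rot": [0, 0, 0]}, {"dp": [0, 0.3, 0], "rot": [0, 0, 0]}, {"dp": [0, 0.3, 0], "rot": [0, 0, 0]}, {"dp": [0, 0, 0], "rot": [0, 0, 0]}, {"dp": [0, 0, 0], "rot": [0, 0, 0]}, {"dp": [0, 0, 0], "rot": [0, 0, 0]}, {"dp": [0, 0, 0], "rot": [0, 0, 0]}, {"dp": [0, 0, 0], "rot": [0, 0, 0]}, {"dp": [0, 0, 0], "rot": [0, 0, 0]}]}}

```text
time_s: 36.95
position: [0.6659, 0.0905, 0.1077]
orientation: [-1.171, 1.267, -1.267]
ft_force: [-0.6, -0.0, -1.9]
grip_width: 0.0033
```

Call:
{"fn": "apply_moves", "kwargs": {"targets": [{"dp": [0.1, 0.3, 0], "rot": [0, 0, 0]}, {"dp": [0, 0.2, 0], "rot": [0, 0, 0]}, {"dp": [0, 0, 0], "rot": [0, 0, 0]}, {"dp": [0, 0, 0], "rot": [0, 0, 0]}, {"dp": [0, 0, 0], "rot": [0, 0, 0]}, {"dp": [0, 0, 0], "rot": [0, 0, 0]}, {"dp": [0, 0, 0], "rot": [0, 0, 0]}, {"dp": [0, 0, 0], "rot": [0, 0, 0]}, {"dp": [0, 0, 0], "rot": [0, 0, 0]}, {"dp": [0, 0, 0], "rot": [0, 0, 0]}]}}

```text
time_s: 37.78
position: [0.6657, 0.0895, 0.1025]
orientation: [-1.171, 1.267, -1.267]
ft_force: [-0.6, -0.1, -1.5]
grip_width: 0.0033
```

Call:
{"fn": "apply_moves", "kwargs": {"targets": [{"dp": [0, 0, 0], "rot": [0, 0, 0]}, {"dp": [0, 0, 0], "rot": [0, 0, 0]}, {"dp": [0, 0, 0], "rot": [0, 0, 0]}, {"dp": [0, 0, 0], "rot": [0, 0, 0]}, {"dp": [0, 0, 0], "rot": [0, 0, 0]}, {"dp": [0, -1, 0], "rot": [0, 0, 0]}, {"dp": [0, -2, 0], "rot": [0, 0, 0]}, {"dp": [0, -3, 0], "rot": [0, 0, 0]}, {"dp": [0, -4, 0], "rot": [0, 0, 0]}, {"dp": [0, -4, 0], "rot": [0, 0, 0]}], "claw": 2.2}}

```text
time_s: 38.62
position: [0.665, 0.0894, 0.2442]
orientation: [-1.172, 1.268, -1.266]
ft_force: [0.9, 0.2, 1.0]
grip_width: 0.0219
```

Call:
{"fn": "apply_moves", "kwargs": {"targets": [{"dp": [0, 0, -3], "rot": [0, 0, 0]}, {"dp": [4, 0, -3], "rot": [0, 0, 0]}, {"dp": [4, 0, -3], "rot": [0, 0, 0]}, {"dp": [4, 0, -3], "rot": [0, 0, 0]}, {"dp": [4, 0, -2], "rot": [0, 0, 0]}, {"dp": [4, 0, -2], "rot": [0, 0, 0]}, {"dp": [4, 0, -2], "rot": [0, 0, 0]}, {"dp": [4, 0, -2], "rot": [0, 0, 0]}, {"dp": [4, 0, -2], "rot": [0, 0, 0]}, {"dp": [0, 0, 0], "rot": [0, 0, 0]}]}}

```text
time_s: 39.45
position: [0.4409, -0.1891, 0.2434]
orientation: [-1.17, 1.275, -1.279]
ft_force: [0.3, -0.5, -1.0]
grip_width: 0.0219
```

```bash
python3 stack.py; python3 cups.py; python3 rel.py .332 -.2795 .042
```

```text
scene 426 top 0.119 fit [0.6935 0.0857] 0.00011 79
 rim slope [ 0.001 -0.011  0.116]
top 270 top 0.118 fit [0.6911 0.0891] 0.00017 80
 rim slope [-0.008  0.026  0.114]
scene 111 [ 0.3342 -0.2525] 0.051 0.00025
scene 69 [ 0.6668 -0.2087] 0.052 0.00388
top 46 [ 0.3303 -0.2508] 0.052 4e-05
p [ 0.4465 -0.1791  0.2432] zyaw -4.4 ydir [ 0.001 -0.    -1.   ] F [ 0.1 -0.1  0.6] w 0.0221 t 39.6
dp [ 10.89  20.11 -10.66]
```

Cup 3 is seated (rim about 0.116 m, level). For cup 1, now near the inner reach limit, I turn the jaws to pinch its -y side.

Call:
{"fn": "apply_moves", "kwargs": {"targets": [{"dp": [0, 0, 0], "rot": [0, -6.75, 0]}, {"dp": [0, 0, 0], "rot": [0, -6.75, 0]}, {"dp": [0, 0, 0], "rot": [0, -6.75, 0]}, {"dp": [0, 0, 0], "rot": [0, -6.75, 0]}, {"dp": [0, 0, 0], "rot": [0, -6.75, 0]}, {"dp": [0, 0, 0], "rot": [0, -6.75, 0]}, {"dp": [0, 0, 0], "rot": [0, -6.75, 0]}, {"dp": [0, 0, 0], "rot": [0, -6.75, 0]}, {"dp": [0, 0, 0], "rot": [0, -6.75, 0]}, {"dp": [0, 0, 0], "rot": [0, -6.75, 0]}], "claw": 3}}

```text
time_s: 40.48
position: [0.4468, -0.1782, 0.2427]
orientation: [-1.54, 0.361, -0.362]
ft_force: [0.5, -0.2, -0.8]
grip_width: 0.0298
```

Call:
{"fn": "apply_moves", "kwargs": {"targets": [{"dp": [0, 0, 0], "rot": [0, -6.75, 0]}, {"dp": [0, 0, 0], "rot": [0, -6.75, 0]}, {"dp": [0, 0, 0], "rot": [0, -6.75, 0]}, {"dp": [0, 0, 0], "rot": [0, -6.75, 0]}, {"dp": [-2.8, 2, -2.5], "rot": [0, 0, 0]}, {"dp": [-2.8, 3, -2.5], "rot": [0, 0, 0]}, {"dp": [-2.8, 3, -2.5], "rot": [0, 0, 0]}, {"dp": [-2.9, 3, -2.5], "rot": [0, 0, 0]}, {"dp": [0, 0, 0], "rot": [0, 0, 0]}, {"dp": [0, 0, 0], "rot": [0, 0, 0]}]}}

```text
time_s: 41.32
position: [0.344, -0.2686, 0.1439]
orientation: [-1.568, 0.002, 0.001]
ft_force: [1.0, 0.7, 0.1]
grip_width: 0.0298
```

```bash
python3 cups.py; python3 rel.py .333 -.2797 .042; python3 -c "
from h import *; print(status.observe()['qpos'].round(2))"
```

```text
scene 111 [ 0.3343 -0.2524] 0.052 0.00025
scene 64 [ 0.6711 -0.2121] 0.052 0.00374
top 49 [ 0.3299 -0.2509] 0.051 4e-05
p [ 0.3469 -0.2685  0.146 ] zyaw 90.2 ydir [ 0.002 -0.    -1.   ] F [ 0.9  0.6 -0.4] w 0.0294 t 41.4
dp [-1.41 10.4  -1.11]
[ 0.95 -0.07 -0.34  2.04 -0.02  1.17  2.2 ]
```

Call:
{"fn": "apply_moves", "kwargs": {"targets": [{"dp": [-1.4, 1, -1.1], "rot": [0, 0, 0]}, {"dp": [0, 2, 0], "rot": [0, 0, 0]}, {"dp": [0, 2, 0], "rot": [0, 0, 0]}, {"dp": [0, 1.5, 0], "rot": [0, 0, 0]}, {"dp": [0, 1, 0], "rot": [0, 0, 0]}, {"dp": [0, 0, 0], "rot": [0, 0, 0]}, {"dp": [0, 0, 0], "rot": [0, 0, 0]}, {"dp": [0, 0, 0], "rot": [0, 0, 0]}, {"dp": [0, 0, 0], "rot": [0, 0, 0]}, {"dp": [0, 0, 0], "rot": [0, 0, 0]}]}}

```text
time_s: 42.25
position: [0.3315, -0.2811, 0.0712]
orientation: [-1.572, -0.001, -0.001]
ft_force: [-0.4, -0.6, 0.5]
grip_width: 0.0303
```

```bash
python3 rel.py .333 -.2797 .042
```

```text
p [ 0.3315 -0.2811  0.0712] zyaw 90.0 ydir [ 0.001 -0.001 -1.   ] F [-0.4 -0.6  0.5] w 0.0303 t 42.2
dp [0.14 2.92 0.15]
```

Call:
{"fn": "apply_moves", "kwargs": {"targets": [{"dp": [0.1, 1, 0.1], "rot": [0, 0, 0]}, {"dp": [0, 1, 0], "rot": [0, 0, 0]}, {"dp": [0, 0.7, 0], "rot": [0, 0, 0]}, {"dp": [0, 0, 0], "rot": [0, 0, 0]}, {"dp": [0, 0, 0], "rot": [0, 0, 0]}, {"dp": [0, 0, 0], "rot": [0, 0, 0]}, {"dp": [0, 0, 0], "rot": [0, 0, 0]}, {"dp": [0, 0, 0], "rot": [0, 0, 0]}, {"dp": [0, 0, 0], "rot": [0, 0, 0]}, {"dp": [0, 0, 0], "rot": [0, 0, 0]}]}}

```text
time_s: 43.08
position: [0.3319, -0.2798, 0.0435]
orientation: [-1.571, -0.0, -0.0]
ft_force: [0.2, 0.0, 0.2]
grip_width: 0.0299
```

Call:
{"fn": "apply_moves", "kwargs": {"targets": [{"dp": [0, 0, 0], "rot": [0, 0, 0]}, {"dp": [0, 0, 0], "rot": [0, 0, 0]}, {"dp": [0, 0, 0], "rot": [0, 0, 0]}, {"dp": [0, 0, 0], "rot": [0, 0, 0]}, {"dp": [0, 0, 0], "rot": [0, 0, 0]}, {"dp": [0, 0, 0], "rot": [0, 0, 0]}, {"dp": [0, 0, 0], "rot": [0, 0, 0]}, {"dp": [0, 0, 0], "rot": [0, 0, 0]}, {"dp": [0, 0, 0], "rot": [0, 0, 0]}, {"dp": [0, 0, 0], "rot": [0, 0, 0]}], "claw": 0, "grip_force": 25}}

```text
time_s: 43.92
position: [0.332, -0.2798, 0.0434]
orientation: [-1.571, -0.0, -0.0]
ft_force: [1.4, -1.4, 0.1]
grip_width: 0.0027
```

Call:
{"fn": "apply_moves", "kwargs": {"targets": [{"dp": [0, -1, 0], "rot": [0, 0, 0]}, {"dp": [0, -2, 0], "rot": [0, 0, 0]}, {"dp": [0, -3, 0], "rot": [0, 0, 0]}, {"dp": [0, -3, 0], "rot": [0, 0, 0]}, {"dp": [0, -3, 0], "rot": [0, 0, 0]}, {"dp": [0, -3, 0], "rot": [0, 0, 0]}, {"dp": [0, -3, 0], "rot": [0, 0, 0]}, {"dp": [0, -3, 0], "rot": [0, 0, 0]}, {"dp": [0, -2, 0], "rot": [0, 0, 0]}, {"dp": [0, 0, 0], "rot": [0, 0, 0]}]}}

```text
time_s: 44.75
position: [0.3332, -0.2808, 0.2783]
orientation: [-1.576, -0.004, -0.004]
ft_force: [0.2, -0.1, -0.6]
grip_width: 0.0033
```

```bash
python3 rel.py; python3 held.py | grep held
```

```text
p [ 0.3332 -0.2808  0.2783] zyaw 90.0 ydir [ 0.005 -0.006 -1.   ] F [ 0.2 -0.1 -0.6] w 0.0033 t 44.8
scene held 73 exp [ 0.3332 -0.2518] fit [ 0.3326 -0.2529] 0.287 0.00013
top held 20 exp [ 0.3332 -0.2518] fit [ 0.3299 -0.25  ] 0.284 2e-05
```

Call:
{"fn": "apply_moves", "kwargs": {"targets": [{"dp": [2, 0, 2], "rot": [0, 0, 0]}, {"dp": [2, 0, 2], "rot": [0, 0, 0]}, {"dp": [0, 0, 0], "rot": [0, 6.75, 0]}, {"dp": [0, 0, 0], "rot": [0, 6.75, 0]}, {"dp": [0, 0, 0], "rot": [0, 6.75, 0]}, {"dp": [0, 0, 0], "rot": [0, 6.75, 0]}, {"dp": [0, 0, 0], "rot": [0, 6.75, 0]}, {"dp": [0, 0, 0], "rot": [0, 6.75, 0]}, {"dp": [0, 0, 0], "rot": [0, 6.75, 0]}, {"dp": [0, 0, 0], "rot": [0, 6.75, 0]}]}}

```text
time_s: 45.68
position: [0.3705, -0.2389, 0.271]
orientation: [-1.44, 0.743, -0.736]
ft_force: [-0.2, 0.1, -2.0]
grip_width: 0.0029
```

Call:
{"fn": "apply_moves", "kwargs": {"targets": [{"dp": [0, 0, 0], "rot": [0, 6.75, 0]}, {"dp": [0, 0, 0], "rot": [0, 6.75, 0]}, {"dp": [0, 0, 0], "rot": [0, 6.75, 0]}, {"dp": [0, 0, 0], "rot": [0, 6.75, 0]}, {"dp": [0, 0, 0], "rot": [0, 6.75, 0]}, {"dp": [0, 0, 0], "rot": [0, 6.75, 0]}, {"dp": [-3, 0, 2.2], "rot": [0, 0, 0]}, {"dp": [-3, 0, 2.2], "rot": [0, 0, 0]}, {"dp": [-3, 0, 2.2], "rot": [0, 0, 0]}, {"dp": [-3, 0, 2.2], "rot": [0, 0, 0]}]}}

```text
time_s: 46.52
position: [0.4683, -0.1254, 0.2713]
orientation: [-1.172, 1.271, -1.265]
ft_force: [0.6, -1.1, -2.0]
grip_width: 0.0032
```

```bash
python3 rel.py .666 .0892 .15; python3 held.py | grep held
```

```text
p [ 0.4683 -0.1254  0.2713] zyaw -4.6 ydir [-0.003  0.001 -1.   ] F [ 0.6 -1.1 -2. ] w 0.0032 t 46.5
dp [-22.95  12.09  18.04]
scene held 58 exp [ 0.4972 -0.1277] fit [ 0.4974 -0.1269] 0.28 6e-05
top held 54 exp [ 0.4972 -0.1277] fit [ 0.4993 -0.117 ] 0.28 8e-05
```

Call:
{"fn": "apply_moves", "kwargs": {"targets": [{"dp": [-3.2, 0, 2.5], "rot": [0, 0, 0]}, {"dp": [-3.2, 0, 2.5], "rot": [0, 0, 0]}, {"dp": [-3.2, 0, 2.5], "rot": [0, 0, 0]}, {"dp": [-3.2, 0, 2.5], "rot": [0, 0, 0]}, {"dp": [-3.2, 0, 2.5], "rot": [0, 0, 0]}, {"dp": [-3.2, 0, 2.5], "rot": [0, 0, 0]}, {"dp": [-2.5, 0, 2], "rot": [0, 0, 0]}, {"dp": [0, 0, 0], "rot": [0, 0, 0]}, {"dp": [0, 0, 0], "rot": [0, 0, 0]}, {"dp": [0, 0, 0], "rot": [0, 0, 0]}]}}

```text
time_s: 47.45
position: [0.6544, 0.0751, 0.2712]
orientation: [-1.175, 1.269, -1.266]
ft_force: [0.1, 0.9, -1.4]
grip_width: 0.0028
```

```bash
python3 rel.py .666 .0892 .15; python3 held.py | grep held
```

```text
p [0.6544 0.0751 0.2712] zyaw -4.5 ydir [-0.004 -0.001 -1.   ] F [ 0.1  0.9 -1.4] w 0.0028 t 47.5
dp [-1.51 12.11  1.09]
scene held 72 exp [0.6834 0.0729] fit [0.6831 0.0725] 0.279 0.00011
top held 9
```

Call:
{"fn": "apply_moves", "kwargs": {"targets": [{"dp": [-1.5, 0, 1.1], "rot": [0, 0, 0]}, {"dp": [0, 2, 0], "rot": [0, 0, 0]}, {"dp": [0, 3, 0], "rot": [0, 0, 0]}, {"dp": [0, 3, 0], "rot": [0, 0, 0]}, {"dp": [0, 1.5, 0], "rot": [0, 0, 0]}, {"dp": [0, 1, 0], "rot": [0, 0, 0]}, {"dp": [0, 0, 0], "rot": [0, 0, 0]}, {"dp": [0, 0, 0], "rot": [0, 0, 0]}, {"dp": [0, 0, 0], "rot": [0, 0, 0]}, {"dp": [0, 0, 0], "rot": [0, 0, 0]}]}}

```text
time_s: 48.38
position: [0.6686, 0.0902, 0.1702]
orientation: [-1.168, 1.265, -1.268]
ft_force: [-0.4, 0.7, -2.3]
grip_width: 0.0031
```

```bash
python3 rel.py .666 .0892 .134; python3 held.py | grep held
```

```text
p [0.6686 0.0902 0.1702] zyaw -4.5 ydir [ 0.003  0.    -1.   ] F [-0.4  0.7 -2.3] w 0.0031 t 48.4
dp [ 0.12  3.62 -0.26]
scene held 54 exp [0.6975 0.0879] fit [0.6959 0.0875] 0.178 9e-05
top held 4
```

Call:
{"fn": "apply_moves", "kwargs": {"targets": [{"dp": [0.15, 0.5, -0.25], "rot": [0, 0, 0]}, {"dp": [0, 0.6, 0], "rot": [0, 0, 0]}, {"dp": [0, 0.6, 0], "rot": [0, 0, 0]}, {"dp": [0, 0.6, 0], "rot": [0, 0, 0]}, {"dp": [0, 0.6, 0], "rot": [0, 0, 0]}, {"dp": [0, 0.5, 0], "rot": [0, 0, 0]}, {"dp": [0, 0, 0], "rot": [0, 0, 0]}, {"dp": [0, 0, 0], "rot": [0, 0, 0]}, {"dp": [0, 0, 0], "rot": [0, 0, 0]}, {"dp": [0, 0, 0], "rot": [0, 0, 0]}]}}

```text
time_s: 49.32
position: [0.6653, 0.0889, 0.1346]
orientation: [-1.17, 1.266, -1.267]
ft_force: [0.5, 0.2, -2.1]
grip_width: 0.0031
```

Call:
{"fn": "apply_moves", "kwargs": {"targets": [{"dp": [0, 0, 0], "rot": [0, 0, 0]}, {"dp": [0, 0, 0], "rot": [0, 0, 0]}, {"dp": [0, 0, 0], "rot": [0, 0, 0]}, {"dp": [0, 0, 0], "rot": [0, 0, 0]}, {"dp": [0, 0, 0], "rot": [0, 0, 0]}, {"dp": [0, -1, 0], "rot": [0, 0, 0]}, {"dp": [0, -2, 0], "rot": [0, 0, 0]}, {"dp": [0, -3, 0], "rot": [0, 0, 0]}, {"dp": [0, -4, 0], "rot": [0, 0, 0]}, {"dp": [0, -2, 0], "rot": [0, 0, 0]}], "claw": 2.2}}

```text
time_s: 50.15
position: [0.6662, 0.0896, 0.2598]
orientation: [-1.166, 1.263, -1.268]
ft_force: [0.6, 0.1, 0.6]
grip_width: 0.0217
```

Call:
{"fn": "apply_moves", "kwargs": {"targets": [{"dp": [1.5, 0, 0], "rot": [0, 6.75, 0]}, {"dp": [0, 0, 0], "rot": [0, 6.75, 0]}, {"dp": [0, 0, 0], "rot": [0, 6.75, 0]}, {"dp": [0, 0, 0], "rot": [0, 6.75, 0]}, {"dp": [0, 0, 0], "rot": [0, 6.75, 0]}, {"dp": [0, 0, 0], "rot": [0, 6.75, 0]}, {"dp": [0, 0, 0], "rot": [0, 6.75, 0]}, {"dp": [0, 0, 0], "rot": [0, 6.75, 0]}, {"dp": [0, 0, 0], "rot": [0, 6.75, 0]}, {"dp": [0, 0, 0], "rot": [0, 6.75, 0]}], "claw": 6}}

```text
time_s: 50.98
position: [0.6639, 0.0741, 0.2552]
orientation: [-0.319, 2.055, -2.055]
ft_force: [0.1, 0.3, -0.6]
grip_width: 0.0598
```

Call:
{"fn": "apply_moves", "kwargs": {"targets": [{"dp": [0, 0, 0], "rot": [0, 6.75, 0]}, {"dp": [0, 0, 0], "rot": [0, 6.75, 0]}, {"dp": [0, 0, 0], "rot": [0, 6.75, 0]}, {"dp": [0, 0, 0], "rot": [0, 2.5, 0]}, {"dp": [0, 0, 3], "rot": [0, 0, 0]}, {"dp": [0, 0, 3], "rot": [0, 0, 0]}, {"dp": [0, 0, 3], "rot": [0, 0, 0]}, {"dp": [0, 0, 3], "rot": [0, 0, 0]}, {"dp": [0, 0, 0], "rot": [0, 0, 0]}, {"dp": [0, 0, 0], "rot": [0, 0, 0]}]}}

```text
time_s: 51.82
position: [0.6539, -0.0489, 0.2549]
orientation: [-0.096, -2.176, 2.178]
ft_force: [-0.1, 1.4, -0.4]
grip_width: 0.0603
```

```bash
python3 stack.py; python3 cups.py; python3 rel.py .620 -.0531 .179
python3 - <<'E'
from cap import *
save('j',{'scene':(220,110,380,300),'top':(130,120,330,280)})
E
```

```text
scene 507 top 0.144 fit [0.6925 0.0849] 0.00011 86
 rim slope [-0.01  -0.03   0.142]
top 364 top 0.143 fit [0.6905 0.0883] 0.00018 97
 rim slope [0.    0.025 0.14 ]
scene 64 [ 0.6679 -0.2099] 0.052 0.00379
p [ 0.654  -0.0436  0.2547] zyaw -94.6 ydir [ 0.001  0.001 -1.   ] F [-0.3  0.1  0.1] w 0.06 t 52.0
dp [3.32 7.57 1.23]
```

View pics/j.png

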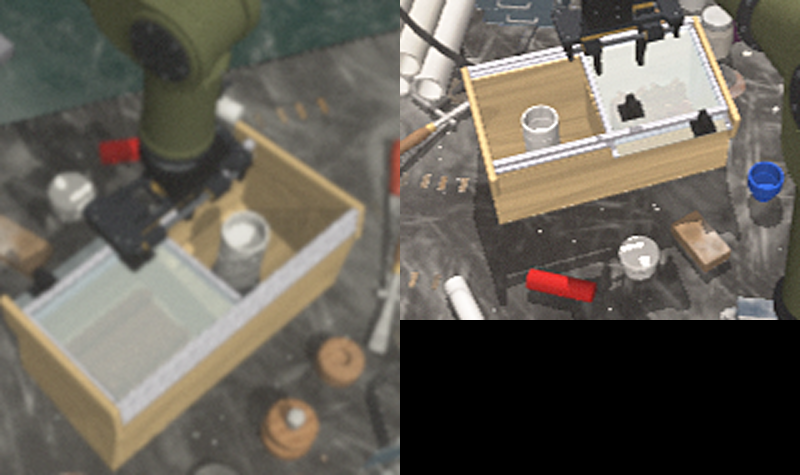

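The stack of four is upright (rim at 0.142 m; visible at (243,235) left). Next I slide the upper door back to the left.

Call:
{"fn": "apply_moves", "kwargs": {"targets": [{"dp": [1.6, 0, 0.6], "rot": [0, 0, 0]}, {"dp": [1.7, 0, 0.6], "rot": [0, 0, 0]}, {"dp": [0, 2, 0], "rot": [0, 0, 0]}, {"dp": [0, 2, 0], "rot": [0, 0, 0]}, {"dp": [0, 2, 0], "rot": [0, 0, 0]}, {"dp": [0, 1.5, 0], "rot": [0, 0, 0]}, {"dp": [0, 0, 0], "rot": [0, 0, 0]}, {"dp": [0, 0, 0], "rot": [0, 0, 0]}, {"dp": [0, 0, 0], "rot": [0, 0, 0]}, {"dp": [0, 0, 0], "rot": [0, 0, 0]}], "claw": 5}}

```text
time_s: 52.95
position: [0.621, -0.0546, 0.1808]
orientation: [-0.093, -2.18, 2.181]
ft_force: [0.1, 0.2, -0.5]
grip_width: 0.0498
```

Call:
{"fn": "apply_moves", "kwargs": {"targets": [{"dp": [0, 0, 0], "rot": [0, 0, 0]}, {"dp": [0, 0, 0], "rot": [0, 0, 0]}, {"dp": [0, 0, 0], "rot": [0, 0, 0]}, {"dp": [0, 0, 0], "rot": [0, 0, 0]}, {"dp": [0, 0, 0], "rot": [0, 0, 0]}, {"dp": [0, 0, 0], "rot": [0, 0, 0]}, {"dp": [0, 0, 0], "rot": [0, 0, 0]}, {"dp": [0, 0, 0], "rot": [0, 0, 0]}, {"dp": [0, 0, -0.5], "rot": [0, 0, 0]}, {"dp": [0, 0, -1], "rot": [0, 0, 0]}], "claw": 0, "grip_force": 12}}

```text
time_s: 53.78
position: [0.6209, -0.0432, 0.1792]
orientation: [-0.093, -2.173, 2.181]
ft_force: [-1.7, -2.8, 2.2]
grip_width: 0.0141
```

Call:
{"fn": "apply_moves", "kwargs": {"targets": [{"dp": [0, 0, -1.5], "rot": [0, 0, 0]}, {"dp": [0, 0, -1.8], "rot": [0, 0, 0]}, {"dp": [0, 0, -1.8], "rot": [0, 0, 0]}, {"dp": [0, 0, -1.8], "rot": [0, 0, 0]}, {"dp": [0, 0, -1.8], "rot": [0, 0, 0]}, {"dp": [0, 0, -1.8], "rot": [0, 0, 0]}, {"dp": [0, 0, -1.8], "rot": [0, 0, 0]}, {"dp": [0, 0, -1.8], "rot": [0, 0, 0]}, {"dp": [0, 0, -1], "rot": [0, 0, 0]}, {"dp": [0, 0, -0.5], "rot": [0, 0, 0]}]}}

```text
time_s: 54.62
position: [0.6333, 0.1177, 0.1792]
orientation: [-0.086, -2.18, 2.18]
ft_force: [-4.4, -0.4, 2.2]
grip_width: 0.0139
```

Call:
{"fn": "apply_moves", "kwargs": {"targets": [{"dp": [0.1, 0, -0.5], "rot": [0, 0, 0]}, {"dp": [0, 0, -0.5], "rot": [0, 0, 0]}, {"dp": [0, 0, -0.4], "rot": [0, 0, 0]}, {"dp": [0, 0, -0.3], "rot": [0, 0, 0]}, {"dp": [0, 0, -0.3], "rot": [0, 0, 0]}, {"dp": [0, 0, -0.3], "rot": [0, 0, 0]}, {"dp": [0, 0, 0], "rot": [0, 0, 0]}, {"dp": [0, 0, 0], "rot": [0, 0, 0]}, {"dp": [0, 0, 0], "rot": [0, 0, 0]}, {"dp": [0, 0, 0], "rot": [0, 0, 0]}]}}

```text
time_s: 55.45
position: [0.6349, 0.1383, 0.1792]
orientation: [-0.09, -2.178, 2.179]
ft_force: [-5.9, -2.0, 3.6]
grip_width: 0.0138
```

Call:
{"fn": "apply_moves", "kwargs": {"targets": [{"dp": [0, 0, -0.2], "rot": [0, 0, 0]}, {"dp": [0, 0, -0.2], "rot": [0, 0, 0]}, {"dp": [0, 0, 0], "rot": [0, 0, 0]}, {"dp": [0, 0, 0], "rot": [0, 0, 0]}, {"dp": [0, 0, 0], "rot": [0, 0, 0]}, {"dp": [0, 0, 0], "rot": [0, 0, 0]}, {"dp": [0, 0, 0], "rot": [0, 0, 0]}, {"dp": [0, 0, 0], "rot": [0, 0, 0]}, {"dp": [0, 0, 0], "rot": [0, 0, 0]}, {"dp": [0, 0, 0], "rot": [0, 0, 0]}]}}

```text
time_s: 56.28
position: [0.6349, 0.1383, 0.1791]
orientation: [-0.091, -2.17, 2.182]
ft_force: [-6.6, -7.4, 5.0]
grip_width: 0.0142
```

Call:
{"fn": "apply_moves", "kwargs": {"targets": [{"dp": [0, 0, 0.3], "rot": [0, 0, 0]}, {"dp": [0, 0, 0], "rot": [0, 0, 0]}, {"dp": [0, 0, 0], "rot": [0, 0, 0]}, {"dp": [0, 0, 0], "rot": [0, 0, 0]}, {"dp": [0, 0, 0], "rot": [0, 0, 0]}, {"dp": [0, -2.5, 0], "rot": [0, 0, 0]}, {"dp": [0, -2.5, 0], "rot": [0, 0, 0]}, {"dp": [0.6, -2, 2], "rot": [0, 0, 0]}, {"dp": [0.6, 0, 3.8], "rot": [0, 0, 0]}, {"dp": [0.6, 0, 3.8], "rot": [0, 0, 0]}], "claw": 5}}

```text
time_s: 57.12
position: [0.61, 0.0472, 0.2511]
orientation: [-0.09, -2.185, 2.182]
ft_force: [0.6, -1.0, -0.0]
grip_width: 0.05
```

Call:
{"fn": "apply_moves", "kwargs": {"targets": [{"dp": [0.6, 0, 3.8], "rot": [0, 0, 0]}, {"dp": [0.6, 0, 3.8], "rot": [0, 0, 0]}, {"dp": [0.6, 0, 3.8], "rot": [0, 0, 0]}, {"dp": [0.6, 0, 3.8], "rot": [0, 0, 0]}, {"dp": [0.6, 0, 3.4], "rot": [0, 0, 0]}, {"dp": [0, 0, 1.2], "rot": [0, 0, 0]}, {"dp": [0, 0, 0], "rot": [0, 0, 0]}, {"dp": [0, 0, 0], "rot": [0, 0, 0]}, {"dp": [0, 0, 0], "rot": [0, 0, 0]}, {"dp": [0, 0, 0], "rot": [0, 0, 0]}]}}

```text
time_s: 57.95
position: [0.5637, -0.1467, 0.2493]
orientation: [-0.087, -2.182, 2.18]
ft_force: [0.2, 1.0, -0.0]
grip_width: 0.0503
```

```bash
python3 rel.py .5628 -.1591 .1565
```

```text
p [ 0.5637 -0.1467  0.2493] zyaw -94.5 ydir [ 0.001  0.001 -1.   ] F [ 0.2  1.  -0. ] w 0.0503 t 58.0
dp [-0.    9.28  1.26]
```

Call:
{"fn": "apply_moves", "kwargs": {"targets": [{"dp": [0, 1.5, 1.2], "rot": [0, 0, 0]}, {"dp": [0, 2.5, 0], "rot": [0, 0, 0]}, {"dp": [0, 2.5, 0], "rot": [0, 0, 0]}, {"dp": [0, 2, 0], "rot": [0, 0, 0]}, {"dp": [0, 0.8, 0], "rot": [0, 0, 0]}, {"dp": [0, 0, 0], "rot": [0, 0, 0]}, {"dp": [0, 0, 0], "rot": [0, 0, 0]}, {"dp": [0, 0, 0], "rot": [0, 0, 0]}, {"dp": [0, 0, 0], "rot": [0, 0, 0]}, {"dp": [0, 0, 0], "rot": [0, 0, 0]}]}}

```text
time_s: 58.78
position: [0.5628, -0.1616, 0.1577]
orientation: [-0.093, -2.179, 2.181]
ft_force: [0.1, 0.1, 0.2]
grip_width: 0.0497
```

Call:
{"fn": "apply_moves", "kwargs": {"targets": [{"dp": [0, 0, 0], "rot": [0, 0, 0]}, {"dp": [0, 0, 0], "rot": [0, 0, 0]}, {"dp": [0, 0, 0], "rot": [0, 0, 0]}, {"dp": [0, 0, 0], "rot": [0, 0, 0]}, {"dp": [0, 0, 0], "rot": [0, 0, 0]}, {"dp": [0, 0, 0], "rot": [0, 0, 0]}, {"dp": [0, 0, 0], "rot": [0, 0, 0]}, {"dp": [0, 0, 0], "rot": [0, 0, 0]}, {"dp": [0, 0, -0.5], "rot": [0, 0, 0]}, {"dp": [0, 0, -1], "rot": [0, 0, 0]}], "claw": 0, "grip_force": 12}}

```text
time_s: 59.62
position: [0.5629, -0.1496, 0.1562]
orientation: [-0.094, -2.174, 2.181]
ft_force: [-0.8, -2.4, 0.0]
grip_width: 0.0139
```

Call:
{"fn": "apply_moves", "kwargs": {"targets": [{"dp": [0, 0, -1.5], "rot": [0, 0, 0]}, {"dp": [0, 0, -1.8], "rot": [0, 0, 0]}, {"dp": [0, 0, -1.8], "rot": [0, 0, 0]}, {"dp": [0, 0, -1.8], "rot": [0, 0, 0]}, {"dp": [0, 0, -1.8], "rot": [0, 0, 0]}, {"dp": [0, 0, -1.8], "rot": [0, 0, 0]}, {"dp": [0, 0, -1.8], "rot": [0, 0, 0]}, {"dp": [0, 0, -1.8], "rot": [0, 0, 0]}, {"dp": [0, 0, -1], "rot": [0, 0, 0]}, {"dp": [0, 0, -0.5], "rot": [0, 0, 0]}]}}

```text
time_s: 60.45
position: [0.5752, 0.0107, 0.1561]
orientation: [-0.086, -2.179, 2.18]
ft_force: [-4.1, -1.9, 2.5]
grip_width: 0.0141
```

Call:
{"fn": "apply_moves", "kwargs": {"targets": [{"dp": [0.1, 0, -0.5], "rot": [0, 0, 0]}, {"dp": [0, 0, -0.5], "rot": [0, 0, 0]}, {"dp": [0, 0, -0.4], "rot": [0, 0, 0]}, {"dp": [0, 0, -0.3], "rot": [0, 0, 0]}, {"dp": [0, 0, -0.2], "rot": [0, 0, 0]}, {"dp": [0, 0, 0], "rot": [0, 0, 0]}, {"dp": [0, 0, 0], "rot": [0, 0, 0]}, {"dp": [0, 0, 0], "rot": [0, 0, 0]}, {"dp": [0, 0, 0], "rot": [0, 0, 0]}, {"dp": [0, 0, 0], "rot": [0, 0, 0]}]}}

```text
time_s: 61.28
position: [0.5766, 0.0284, 0.1561]
orientation: [-0.09, -2.18, 2.178]
ft_force: [-3.2, 1.1, 1.6]
grip_width: 0.0136
```

Call:
{"fn": "apply_moves", "kwargs": {"targets": [{"dp": [0, 0, -0.3], "rot": [0, 0, 0]}, {"dp": [0, 0, -0.3], "rot": [0, 0, 0]}, {"dp": [0, 0, -0.2], "rot": [0, 0, 0]}, {"dp": [0, 0, 0], "rot": [0, 0, 0]}, {"dp": [0, 0, 0], "rot": [0, 0, 0]}, {"dp": [0, 0, 0], "rot": [0, 0, 0]}, {"dp": [0, 0, 0], "rot": [0, 0, 0]}, {"dp": [0, 0, 0], "rot": [0, 0, 0]}, {"dp": [0, 0, 0], "rot": [0, 0, 0]}, {"dp": [0, 0, 0], "rot": [0, 0, 0]}]}}

```text
time_s: 62.12
position: [0.5769, 0.0324, 0.1561]
orientation: [-0.092, -2.172, 2.182]
ft_force: [-5.6, -6.7, 3.4]
grip_width: 0.014
```

Call:
{"fn": "apply_moves", "kwargs": {"targets": [{"dp": [0, 0, 0.3], "rot": [0, 0, 0]}, {"dp": [0, 0, 0], "rot": [0, 0, 0]}, {"dp": [0, 0, 0], "rot": [0, 0, 0]}, {"dp": [0, 0, 0], "rot": [0, 0, 0]}, {"dp": [0, 0, 0], "rot": [0, 0, 0]}, {"dp": [0, -3, 0], "rot": [0, 0, 0]}, {"dp": [0, -3, 0], "rot": [0, 0, 0]}, {"dp": [1, -3, -2], "rot": [0, 0, 0]}, {"dp": [1.5, 0, -4], "rot": [0, 0, 0]}, {"dp": [1.5, 0, -4], "rot": [0, 0, 0]}], "claw": 5}}

```text
time_s: 62.95
position: [0.5477, 0.1341, 0.2487]
orientation: [-0.101, -2.18, 2.178]
ft_force: [1.4, 0.8, -0.4]
grip_width: 0.0498
```

```bash
cat > rod.py <<'E'
from h import *
s=status.observe(); print(s['position'].round(4),s['ft_force'].round(1))
for n in('scene','top'):
    im=img(n); w,f=cloud(im),im['frame'].astype(int); x,y,z=[w[...,i] for i in range(3)]
    sat=f.max(-1)-f.min(-1); m=(np.hypot(x-.46,y-.293)<.09)&(z>.022)&(z<.05)&(sat<60); q=w[m]
    if len(q)>60:
        mu=q.mean(0); d=np.linalg.svd(q[:,:2]-mu[:2])[2][0]; d*=np.sign(d[0]); t=(q[:,:2]-mu[:2])@d
        print(n,'rod',len(q),(mu[:2]+d*(t.max()+t.min())/2).round(4),'yaw',np.degrees(np.arctan2(d[1],d[0])).round(1),(t.max()-t.min()).round(3))
    m=(x>.58)&(x<.8)&(y>-.22)&(y<-.0)&(z>.085)&(z<.135)
    k,l,st,c=cv2.connectedComponentsWithStats(m.astype(np.uint8))
    for i in range(1,k):
        if st[i,4]>15: q=w[l==i]; print(n,'rest',st[i],q.mean(0).round(4),q.min(0).round(3),q.max(0).round(3))
    np.savez(n+'r.npz',w=w,f=im['frame'])
E
python3 rod.py
python3 - <<'E'
from cap import *
save('k',{'scene':(210,110,370,300),'top':(200,100,330,230)})
E
```

```text
[0.5477 0.1341 0.2487] [ 1.4  0.8 -0.4]
scene rod 114 [0.4843 0.2918] yaw 11.2 0.067
scene rest [234 206  74  36 458] [ 0.6358 -0.061   0.108 ] [ 0.588 -0.196  0.085] [ 0.745 -0.008  0.135]
scene rest [246 225  35  29 250] [ 0.6454 -0.1223  0.1014] [ 0.627 -0.189  0.085] [ 0.657 -0.05   0.117]
scene rest [269 239  53  48 237] [ 0.7752 -0.1135  0.111 ] [ 0.767 -0.219  0.085] [ 0.784 -0.     0.135]
scene rest [261 240  35  29 247] [ 0.717  -0.1265  0.1019] [ 0.702 -0.193  0.085] [ 0.729 -0.055  0.119]
top rod 325 [0.4607 0.2968] yaw 7.5 0.115
top rest [228 151  26  13 177] [ 0.7672 -0.0825  0.1082] [ 0.76  -0.137  0.085] [ 0.774 -0.043  0.135]
top rest [236 161  31  13 183] [ 0.7124 -0.1054  0.0986] [ 0.702 -0.165  0.085] [ 0.727 -0.052  0.118]
top rest [243 173  36  11  75] [ 0.645  -0.1159  0.1068] [ 0.632 -0.181  0.086] [ 0.67  -0.054  0.117]
top rest [235 181  53  22 433] [ 0.5871 -0.0921  0.1111] [ 0.58  -0.188  0.085] [ 0.599 -0.001  0.135]
```

View pics/k.png

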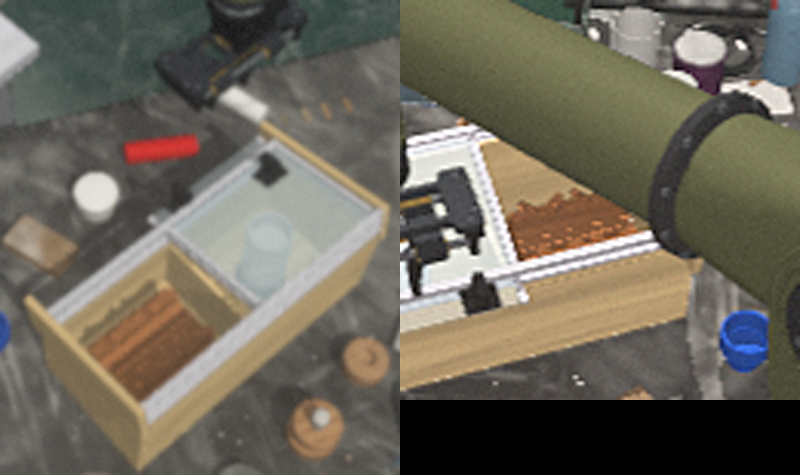

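The right bay is free, with the rest's two notches visible at (150,335) left. The cup stack can be seen through the closed left doors. The lower door reached its stop (y = 0.0324, 192 mm of travel). Now I fetch the white rod, at (243,103) left.

Call:
{"fn": "apply_moves", "kwargs": {"targets": [{"dp": [0, 0, 0], "rot": [0, -6.3, 0]}, {"dp": [0, 0, 0], "rot": [0, -6.3, 0]}, {"dp": [1.3, 0, -3.4], "rot": [0, 0, 0]}, {"dp": [1.3, 0, -3.4], "rot": [0, 0, 0]}, {"dp": [1.3, 0, -3.4], "rot": [0, 0, 0]}, {"dp": [1.3, 0, -3.4], "rot": [0, 0, 0]}, {"dp": [1.2, 2, -3.4], "rot": [0, 0, 0]}, {"dp": [0, 3, 0], "rot": [0, 0, 0]}, {"dp": [0, 3, 0], "rot": [0, 0, 0]}, {"dp": [0, 0, 0], "rot": [0, 0, 0]}], "claw": 5.6}}

```text
time_s: 63.98
position: [0.457, 0.2902, 0.1605]
orientation: [-0.157, 2.15, -2.16]
ft_force: [-1.0, -1.0, -1.0]
grip_width: 0.056
```

```bash
python3 rel.py .461 .293 .009; python3 rod.py | grep rod
python3 - <<'E'
from h import *
for n,off in(('scene',(.001,-.0012)),('top',(-.001,.0012))):
    D=np.load(n+'r.npz'); w=D['w']; a=np.radians(-4.4); ex=np.array([np.cos(a),np.sin(a)]); ey=np.array([-ex[1],ex[0]])
    P=w[...,:2]-np.array([.68,-.1205]); u=P@ex; v=P@ey; z=w[...,2]
    for nm,x0 in(('front',-.036),('back',.036)):
        m=(abs(u-x0)<.012)&(abs(v)<.09)&(z>.085)&(z<.13)
        vv,zz,uu=v[m],z[m],u[m]
        print(n,nm,m.sum(),'u',uu.min().round(3),uu.max().round(3),'v',vv.min().round(3),vv.max().round(3))
        b=np.arange(-.08,.081,.008); print(' '.join(f'{(zz[(vv>=lo)&(vv<lo+.008)].max()*1000 if ((vv>=lo)&(vv<lo+.008)).any() else 0):.0f}' for lo in b))
E
```

```text
p [0.457  0.2902 0.1605] zyaw -82.2 ydir [-0.009 -0.005 -1.   ] F [-1. -1. -1.] w 0.056 t 64.0
dp [-0.57 15.14 -0.28]
scene rod 198 [0.4622 0.2889] yaw 7.4 0.111
top rod 325 [0.4602 0.2965] yaw 7.4 0.112
scene front 248 u -0.045 -0.027 v -0.071 0.068
0 102 115 116 108 100 103 113 118 110 115 116 109 101 106 111 117 109 102 0 0
scene back 242 u 0.024 0.045 v -0.07 0.067
0 102 120 116 108 102 105 111 117 110 116 117 107 101 111 113 117 103 101 0 0Traceback (most recent call last):
  File "<stdin>", line 8, in <module>
    return umr_minimum(a, axis, None, out, keepdims, initial, where)
ValueError: zero-size array to reduction operation minimum which has no identity
```

Call:
{"fn": "apply_moves", "kwargs": {"targets": [{"dp": [-0.5, 2, -0.25], "rot": [0, 0, 0]}, {"dp": [0, 3, 0], "rot": [0, 0, 0]}, {"dp": [0, 3, 0], "rot": [0, 0, 0]}, {"dp": [0, 2, 0], "rot": [0, 0, 0]}, {"dp": [0, 0, 0], "rot": [0, 0, 0]}, {"dp": [0, 0, 0], "rot": [0, 0, 0]}, {"dp": [0, 0, 0], "rot": [0, 0, 0]}, {"dp": [0, 0, 0], "rot": [0, 0, 0]}, {"dp": [0, 0, 0], "rot": [0, 0, 0]}, {"dp": [0, 0, 0], "rot": [0, 0, 0]}]}}

```text
time_s: 64.92
position: [0.4651, 0.297, 0.0676]
orientation: [-0.145, 2.15, -2.149]
ft_force: [-0.6, 0.4, 0.7]
grip_width: 0.056
```

```bash
python3 rel.py .461 .293 .009
```

```text
p [0.4651 0.297  0.0676] zyaw -82.2 ydir [ 0.002  0.001 -1.   ] F [-0.6  0.4  0.7] w 0.056 t 64.9
dp [0.47 5.86 0.34]
```

Call:
{"fn": "apply_moves", "kwargs": {"targets": [{"dp": [0.4, 1, 0.35], "rot": [0, 0, 0]}, {"dp": [0, 1.8, 0], "rot": [0, 0, 0]}, {"dp": [0, 1.8, 0], "rot": [0, 0, 0]}, {"dp": [0, 1, 0], "rot": [0, 0, 0]}, {"dp": [0, 0.2, 0], "rot": [0, 0, 0]}, {"dp": [0, 0, 0], "rot": [0, 0, 0]}, {"dp": [0, 0, 0], "rot": [0, 0, 0]}, {"dp": [0, 0, 0], "rot": [0, 0, 0]}, {"dp": [0, 0, 0], "rot": [0, 0, 0]}, {"dp": [0, 0, 0], "rot": [0, 0, 0]}]}}

```text
time_s: 65.75
position: [0.4612, 0.293, 0.0089]
orientation: [-0.146, 2.15, -2.15]
ft_force: [0.0, -0.1, 0.1]
grip_width: 0.056
```

Call:
{"fn": "apply_moves", "kwargs": {"targets": [{"dp": [0, 0, 0], "rot": [0, 0, 0]}, {"dp": [0, 0, 0], "rot": [0, 0, 0]}, {"dp": [0, 0, 0], "rot": [0, 0, 0]}, {"dp": [0, 0, 0], "rot": [0, 0, 0]}, {"dp": [0, 0, 0], "rot": [0, 0, 0]}, {"dp": [0, 0, 0], "rot": [0, 0, 0]}, {"dp": [0, 0, 0], "rot": [0, 0, 0]}, {"dp": [0, 0, 0], "rot": [0, 0, 0]}, {"dp": [0, 0, 0], "rot": [0, 0, 0]}, {"dp": [0, 0, 0], "rot": [0, 0, 0]}], "claw": 0, "grip_force": 25}}

```text
time_s: 66.58
position: [0.4607, 0.2928, 0.0083]
orientation: [-0.147, 2.151, -2.15]
ft_force: [-0.4, 1.3, 1.3]
grip_width: 0.0331
```

Call:
{"fn": "apply_moves", "kwargs": {"targets": [{"dp": [0, -1, 0], "rot": [0, 0, 0]}, {"dp": [0, -2, 0], "rot": [0, 0, 0]}, {"dp": [0, -3, 0], "rot": [0, 0, 0]}, {"dp": [0, -4, 0], "rot": [0, 0, 0]}, {"dp": [0, -4, 0], "rot": [0, 0, 0]}, {"dp": [0, -4, 0], "rot": [0, 0, 0]}, {"dp": [0, -4, 0], "rot": [0, 0, 0]}, {"dp": [0, -3.5, 0], "rot": [0, 0, 0]}, {"dp": [0, -1, 0], "rot": [0, 6.1, 0]}, {"dp": [0, 0, 0], "rot": [0, 6.1, 0]}]}}

```text
time_s: 67.42
position: [0.4618, 0.2937, 0.2777]
orientation: [-0.095, -2.186, 2.18]
ft_force: [-0.0, -0.0, -2.2]
grip_width: 0.0332
```

```bash
python3 rel.py .6815 -.0881 .12
```

```text
p [0.4618 0.2937 0.2777] zyaw -94.6 ydir [ 0.006  0.002 -1.   ] F [-0.  -0.  -2.2] w 0.0332 t 67.4
dp [-24.89  15.82  36.33]
```

Call:
{"fn": "apply_moves", "kwargs": {"targets": [{"dp": [-2.4, 0, 3.5], "rot": [0, 0, 0]}, {"dp": [-2.4, 0, 3.5], "rot": [0, 0, 0]}, {"dp": [-2.4, 0, 3.5], "rot": [0, 0, 0]}, {"dp": [-2.4, 0, 3.5], "rot": [0, 0, 0]}, {"dp": [-2.4, 0, 3.5], "rot": [0, 0, 0]}, {"dp": [-2.4, 0, 3.5], "rot": [0, 0, 0]}, {"dp": [-2.4, 0, 3.5], "rot": [0, 0, 0]}, {"dp": [-2.4, 0, 3.5], "rot": [0, 0, 0]}, {"dp": [-2.4, 0, 3.5], "rot": [0, 0, 0]}, {"dp": [-2.4, 0, 3.5], "rot": [0, 0, 0]}]}}

```text
time_s: 68.25
position: [0.6695, -0.07, 0.2732]
orientation: [-0.082, -2.182, 2.182]
ft_force: [1.0, 0.6, -1.1]
grip_width: 0.0334
```

Call:
{"fn": "apply_moves", "kwargs": {"targets": [{"dp": [-0.8, 1, 1.2], "rot": [0, 0, 0]}, {"dp": [0, 2, 0], "rot": [0, 0, 0]}, {"dp": [0, 2, 0], "rot": [0, 0, 0]}, {"dp": [0, 1.5, 0], "rot": [0, 0, 0]}, {"dp": [0, 0, 0], "rot": [0, 0, 0]}, {"dp": [0, 0, 0], "rot": [0, 0, 0]}, {"dp": [0, 0, 0], "rot": [0, 0, 0]}, {"dp": [0, 0, 0], "rot": [0, 0, 0]}, {"dp": [0, 0, 0], "rot": [0, 0, 0]}, {"dp": [0, 0, 0], "rot": [0, 0, 0]}]}}

```text
time_s: 69.08
position: [0.677, -0.0804, 0.2094]
orientation: [-0.085, -2.183, 2.184]
ft_force: [0.9, 0.0, -2.5]
grip_width: 0.0333
```

```bash
python3 rel.py .6815 -.0881 .12
python3 - <<'E'
from cap import *
save('l',{'scene':(210,110,370,300),'top':(160,90,330,230)})
w=np.load('scenel.npz')['w']; x,y,z=[w[...,i] for i in range(3)]
m=(abs(x-.68)<.08)&(abs(y+.09)<.08)&(z>.19)&(z<.24)&(np.load('scenel.npz')['f'].min(-1)>110)
q=w[m]; print(len(q),q.mean(0),q.min(0),q.max(0))
E
```

```text
p [ 0.677  -0.0804  0.2094] zyaw -94.3 ydir [ 0.002 -0.    -1.   ] F [ 0.9  0.  -2.5] w 0.0333 t 69.1
dp [-0.49  8.94  0.73]
242 [ 0.72590774 -0.07400685  0.21874066] [ 0.68149291 -0.16999381  0.19003777] [ 0.75999281 -0.01039054  0.23772767]
```

View pics/l.png

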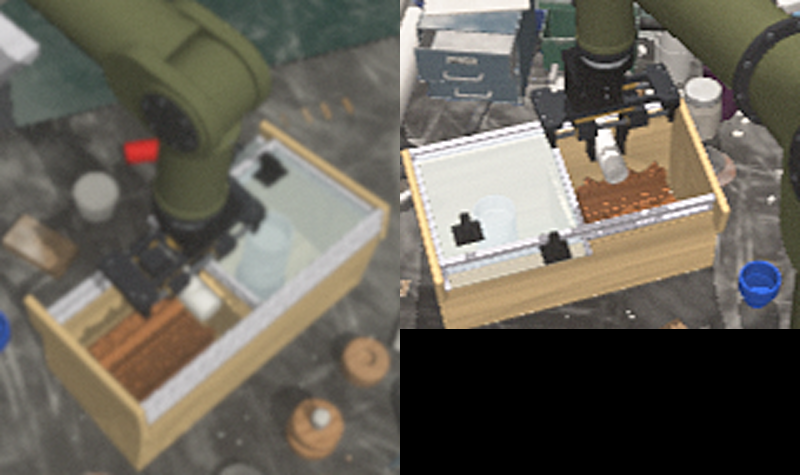

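The rod hangs level above the notch nearer the divider, at (205,300) left and (610,160) right. I lower it while watching the force.

Call:
{"fn": "apply_moves", "kwargs": {"targets": [{"dp": [-0.4, 1, 0.7], "rot": [0, 0, 0]}, {"dp": [0, 2, 0], "rot": [0, 0, 0]}, {"dp": [0, 2, 0], "rot": [0, 0, 0]}, {"dp": [0, 1.5, 0], "rot": [0, 0, 0]}, {"dp": [0, 0.7, 0], "rot": [0, 0, 0]}, {"dp": [0, 0.5, 0], "rot": [0, 0, 0]}, {"dp": [0, 0, 0], "rot": [0, 0, 0]}, {"dp": [0, 0, 0], "rot": [0, 0, 0]}, {"dp": [0, 0, 0], "rot": [0, 0, 0]}, {"dp": [0, 0, 0], "rot": [0, 0, 0]}]}}

```text
time_s: 70.02
position: [0.6808, -0.0877, 0.1325]
orientation: [-0.085, -2.183, 2.184]
ft_force: [0.2, -0.2, -1.5]
grip_width: 0.0333
```

```bash
python3 rel.py .6815 -.0881 .109
```

```text
p [ 0.6808 -0.0877  0.1325] zyaw -94.4 ydir [ 0.002 -0.    -1.   ] F [ 0.2 -0.2 -1.5] w 0.0333 t 70.0
dp [-0.06  2.35  0.03]
```

Call:
{"fn": "apply_moves", "kwargs": {"targets": [{"dp": [0, 0.3, 0], "rot": [0, 0, 0]}, {"dp": [0, 0.3, 0], "rot": [0, 0, 0]}, {"dp": [0, 0.2, 0], "rot": [0, 0, 0]}, {"dp": [0, 0.2, 0], "rot": [0, 0, 0]}, {"dp": [0, 0.2, 0], "rot": [0, 0, 0]}, {"dp": [0, 0, 0], "rot": [0, 0, 0]}, {"dp": [0, 0, 0], "rot": [0, 0, 0]}, {"dp": [0, 0, 0], "rot": [0, 0, 0]}, {"dp": [0, 0, 0], "rot": [0, 0, 0]}, {"dp": [0, 0, 0], "rot": [0, 0, 0]}]}}

```text
time_s: 70.85
position: [0.6802, -0.0877, 0.1194]
orientation: [-0.083, -2.183, 2.183]
ft_force: [0.6, 0.5, -2.5]
grip_width: 0.0335
```

Call:
{"fn": "apply_moves", "kwargs": {"targets": [{"dp": [0, 0.2, 0], "rot": [0, 0, 0]}, {"dp": [0, 0.2, 0], "rot": [0, 0, 0]}, {"dp": [0, 0.1, 0], "rot": [0, 0, 0]}, {"dp": [0, 0, 0], "rot": [0, 0, 0]}, {"dp": [0, 0, 0], "rot": [0, 0, 0]}, {"dp": [0, 0, 0], "rot": [0, 0, 0]}, {"dp": [0, 0, 0], "rot": [0, 0, 0]}, {"dp": [0, 0, 0], "rot": [0, 0, 0]}, {"dp": [0, 0, 0], "rot": [0, 0, 0]}, {"dp": [0, 0, 0], "rot": [0, 0, 0]}]}}

```text
time_s: 71.68
position: [0.6808, -0.0877, 0.1167]
orientation: [-0.086, -2.184, 2.184]
ft_force: [-3.8, -0.9, 8.4]
grip_width: 0.0334
```

Contact (8 N) at TCP 0.1167 fits the gripper body meeting the upper door. I back off 2 mm and release: a drop of about 8 mm into the V.

Call:
{"fn": "apply_moves", "kwargs": {"targets": [{"dp": [0, -0.25, 0], "rot": [0, 0, 0]}, {"dp": [0, 0, 0], "rot": [0, 0, 0]}, {"dp": [0, 0, 0], "rot": [0, 0, 0]}, {"dp": [0, 0, 0], "rot": [0, 0, 0]}, {"dp": [0, 0, 0], "rot": [0, 0, 0]}, {"dp": [0, 0, 0], "rot": [0, 0, 0]}, {"dp": [0, 0, 0], "rot": [0, 0, 0]}, {"dp": [0, 0, 0], "rot": [0, 0, 0]}, {"dp": [0, 0, 0], "rot": [0, 0, 0]}, {"dp": [0, 0, 0], "rot": [0, 0, 0]}]}}

```text
time_s: 72.52
position: [0.6804, -0.0877, 0.117]
orientation: [-0.084, -2.183, 2.183]
ft_force: [-0.8, -0.7, 2.7]
grip_width: 0.0332
```

Call:
{"fn": "apply_moves", "kwargs": {"targets": [{"dp": [0, 0, 0], "rot": [0, 0, 0]}, {"dp": [0, 0, 0], "rot": [0, 0, 0]}, {"dp": [0, 0, 0], "rot": [0, 0, 0]}, {"dp": [0, 0, 0], "rot": [0, 0, 0]}, {"dp": [0, 0, 0], "rot": [0, 0, 0]}, {"dp": [0, -1, 0], "rot": [0, 0, 0]}, {"dp": [0, -2, 0], "rot": [0, 0, 0]}, {"dp": [0, -3, 0], "rot": [0, 0, 0]}, {"dp": [0, -4, 0], "rot": [0, 0, 0]}, {"dp": [0, -3, 0], "rot": [0, 0, 0]}], "claw": 5}}

```text
time_s: 73.35
position: [0.6794, -0.0876, 0.2488]
orientation: [-0.081, -2.182, 2.183]
ft_force: [0.5, -0.1, 1.1]
grip_width: 0.05
```

Call:
{"fn": "apply_moves", "kwargs": {"targets": [{"dp": [3, 0, -3], "rot": [0, 0, 0]}, {"dp": [3, 0, -3], "rot": [0, 0, 0]}, {"dp": [3, 0, -3], "rot": [0, 0, 0]}, {"dp": [1.5, 0, -2.5], "rot": [0, 0, 0]}, {"dp": [0, 0, 0], "rot": [0, 0, 0]}, {"dp": [0, 0, 0], "rot": [0, 0, 0]}, {"dp": [0, 0, 0], "rot": [0, 0, 0]}, {"dp": [0, 0, 0], "rot": [0, 0, 0]}, {"dp": [0, 0, 0], "rot": [0, 0, 0]}, {"dp": [0, 0, 0], "rot": [0, 0, 0]}]}}

```text
time_s: 74.18
position: [0.5858, 0.0319, 0.2462]
orientation: [-0.084, -2.181, 2.181]
ft_force: [0.3, 0.6, 0.7]
grip_width: 0.0499
```

```bash
python3 rel.py .5769 .0324 .1565
python3 - <<'E'
from cap import *
save('n',{'scene':(210,110,370,300),'top':(160,90,330,230)})
for n in('scene','top'):
    D=np.load(n+'n.npz'); w,f=D['w'],D['f'].astype(int); x,y,z=[w[...,i] for i in range(3)]
    m=(abs(x-.68)<.08)&(abs(y+.088)<.04)&(z>.118)&(z<.15)&(f.max(-1)-f.min(-1)<45)&(f.min(-1)>90); q=w[m]
    if len(q)<30: print(n,len(q)); continue
    mu=q.mean(0); d=np.linalg.svd(q[:,:2]-mu[:2])[2][0]; d*=np.sign(d[0]); t=(q[:,:2]-mu[:2])@d
    print(n,len(q),mu.round(4),'top',np.percentile(q[:,2],98).round(4),'yaw',np.degrees(np.arctan2(d[1],d[0])).round(1),'len',(t.max()-t.min()).round(3),'slope',np.polyfit(t,q[:,2],1)[0].round(3))
E
```

```text
p [0.5858 0.0319 0.2462] zyaw -94.5 ydir [-0.001  0.    -1.   ] F [0.3 0.6 0.7] w 0.0499 t 74.2
dp [0.89 8.97 0.02]
scene 366 [ 0.6805 -0.0921  0.1306] top 0.1402 yaw -7.3 len 0.141 slope -0.038
top 187 [ 0.6674 -0.0835  0.1301] top 0.1369 yaw -5.5 len 0.126 slope -0.007
```

View pics/n.png

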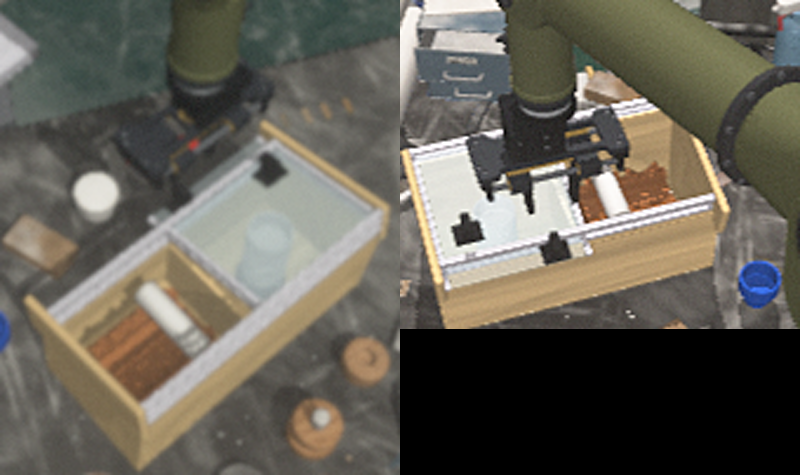

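The rod lies in the notch: top about 0.134–0.137 m, as expected, and aligned with the notch, at (170,315) left. Now I close the lower door.

Call:
{"fn": "apply_moves", "kwargs": {"targets": [{"dp": [0.9, 1.5, 0], "rot": [0, 0, 0]}, {"dp": [0, 2.5, 0], "rot": [0, 0, 0]}, {"dp": [0, 2.5, 0], "rot": [0, 0, 0]}, {"dp": [0, 1.7, 0], "rot": [0, 0, 0]}, {"dp": [0, 0.8, 0], "rot": [0, 0, 0]}, {"dp": [0, 0, 0], "rot": [0, 0, 0]}, {"dp": [0, 0, 0], "rot": [0, 0, 0]}, {"dp": [0, 0, 0], "rot": [0, 0, 0]}, {"dp": [0, 0, 0], "rot": [0, 0, 0]}, {"dp": [0, 0, 0], "rot": [0, 0, 0]}]}}

```text
time_s: 75.12
position: [0.5774, 0.0339, 0.158]
orientation: [-0.085, -2.184, 2.184]
ft_force: [0.1, 1.1, -0.1]
grip_width: 0.0499
```

Call:
{"fn": "apply_moves", "kwargs": {"targets": [{"dp": [0, 0, 0], "rot": [0, 0, 0]}, {"dp": [0, 0, 0], "rot": [0, 0, 0]}, {"dp": [0, 0, 0], "rot": [0, 0, 0]}, {"dp": [0, 0, 0], "rot": [0, 0, 0]}, {"dp": [0, 0, 0], "rot": [0, 0, 0]}, {"dp": [0, 0, 0], "rot": [0, 0, 0]}, {"dp": [0, 0, 0], "rot": [0, 0, 0]}, {"dp": [0, 0, 0], "rot": [0, 0, 0]}, {"dp": [0, 0, 0.5], "rot": [0, 0, 0]}, {"dp": [0, 0, 1], "rot": [0, 0, 0]}], "claw": 0, "grip_force": 12}}

```text
time_s: 75.95
position: [0.5757, 0.0216, 0.1567]
orientation: [-0.08, -2.188, 2.181]
ft_force: [1.1, 2.2, -0.9]
grip_width: 0.0136
```

Call:
{"fn": "apply_moves", "kwargs": {"targets": [{"dp": [0, 0, 1.5], "rot": [0, 0, 0]}, {"dp": [0, 0, 1.8], "rot": [0, 0, 0]}, {"dp": [0, 0, 1.8], "rot": [0, 0, 0]}, {"dp": [0, 0, 1.8], "rot": [0, 0, 0]}, {"dp": [0, 0, 1.8], "rot": [0, 0, 0]}, {"dp": [0, 0, 1.8], "rot": [0, 0, 0]}, {"dp": [0, 0, 1.8], "rot": [0, 0, 0]}, {"dp": [0, 0, 1.8], "rot": [0, 0, 0]}, {"dp": [0, 0, 1], "rot": [0, 0, 0]}, {"dp": [0, 0, 0.5], "rot": [0, 0, 0]}]}}

```text
time_s: 76.78
position: [0.5633, -0.1386, 0.1567]
orientation: [-0.086, -2.181, 2.182]
ft_force: [1.9, 0.8, -0.2]
grip_width: 0.0137
```

Call:
{"fn": "apply_moves", "kwargs": {"targets": [{"dp": [-0.1, 0, 0.5], "rot": [0, 0, 0]}, {"dp": [0, 0, 0.5], "rot": [0, 0, 0]}, {"dp": [0, 0, 0.4], "rot": [0, 0, 0]}, {"dp": [0, 0, 0.3], "rot": [0, 0, 0]}, {"dp": [0, 0, 0.3], "rot": [0, 0, 0]}, {"dp": [0, 0, 0.2], "rot": [0, 0, 0]}, {"dp": [0, 0, 0], "rot": [0, 0, 0]}, {"dp": [0, 0, 0], "rot": [0, 0, 0]}, {"dp": [0, 0, 0], "rot": [0, 0, 0]}, {"dp": [0, 0, 0], "rot": [0, 0, 0]}]}}

```text
time_s: 77.62
position: [0.5618, -0.1587, 0.1566]
orientation: [-0.08, -2.181, 2.182]
ft_force: [-6.0, 0.6, 2.5]
grip_width: 0.0139
```

Expected stop is at y = -0.1591. I push a few millimetres more, confirm, then release and retreat.

Call:
{"fn": "apply_moves", "kwargs": {"targets": [{"dp": [0, 0, 0.2], "rot": [0, 0, 0]}, {"dp": [0, 0, 0.2], "rot": [0, 0, 0]}, {"dp": [0, 0, 0], "rot": [0, 0, 0]}, {"dp": [0, 0, 0], "rot": [0, 0, 0]}, {"dp": [0, 0, 0], "rot": [0, 0, 0]}, {"dp": [0, 0, 0], "rot": [0, 0, 0]}, {"dp": [0, 0, 0], "rot": [0, 0, 0]}, {"dp": [0, 0, 0], "rot": [0, 0, 0]}, {"dp": [0, 0, 0], "rot": [0, 0, 0]}, {"dp": [0, 0, 0], "rot": [0, 0, 0]}]}}

```text
time_s: 78.45
position: [0.5618, -0.159, 0.1566]
orientation: [-0.077, -2.187, 2.179]
ft_force: [-5.5, 5.4, 4.1]
grip_width: 0.0134
```

Call:
{"fn": "apply_moves", "kwargs": {"targets": [{"dp": [0, 0, -0.3], "rot": [0, 0, 0]}, {"dp": [0, 0, 0], "rot": [0, 0, 0]}, {"dp": [0, 0, 0], "rot": [0, 0, 0]}, {"dp": [0, 0, 0], "rot": [0, 0, 0]}, {"dp": [0, 0, 0], "rot": [0, 0, 0]}, {"dp": [0, -2.5, 0], "rot": [0, 0, 0]}, {"dp": [0, -3, 0], "rot": [0, 0, 0]}, {"dp": [0, -4, 0], "rot": [0, 0, 0]}, {"dp": [2, -2, 2], "rot": [0, 0, 0]}, {"dp": [2, 0, 3], "rot": [0, 0, 0]}], "claw": 5}}

```text
time_s: 79.28
position: [0.5231, -0.2037, 0.2779]
orientation: [-0.086, -2.19, 2.194]
ft_force: [1.0, -0.3, 0.8]
grip_width: 0.0499
```

Call:
{"fn": "apply_moves", "kwargs": {"targets": [{"dp": [1, 0, 4], "rot": [0, 0, 0]}, {"dp": [1, 0, 4], "rot": [0, 0, 0]}, {"dp": [1, 0, 4], "rot": [0, 0, 0]}, {"dp": [1, 0, 4], "rot": [0, 0, 0]}, {"dp": [0, 0, 2], "rot": [0, 0, 0]}, {"dp": [0, 0, 0], "rot": [0, 0, 0]}, {"dp": [0, 0, 0], "rot": [0, 0, 0]}, {"dp": [0, 0, 0], "rot": [0, 0, 0]}, {"dp": [0, 0, 0], "rot": [0, 0, 0]}, {"dp": [0, 0, 0], "rot": [0, 0, 0]}]}}

```text
time_s: 80.12
position: [0.4665, -0.3813, 0.272]
orientation: [-0.08, -2.184, 2.184]
ft_force: [-0.6, 0.4, 0.0]
grip_width: 0.0501
```

```bash
python3 rel.py; python3 - <<'E'
from cap import *
save('o',{'scene':(130,110,380,330),'top':(130,100,400,280)})
for n in('scene','top'):
    D=np.load(n+'o.npz'); w=D['w']; im=img(n)
    for k,c in(('plug',(.44,.007)),('block',(.433,-.105))):
        x,y,z=[w[...,i] for i in range(3)]; m=(np.hypot(x-c[0],y-c[1])<.06)&(z>.018)&(z<.06); D0=np.load(n+'0.npz')['w']; m0=(np.hypot(D0[...,0]-c[0],D0[...,1]-c[1])<.06)&(D0[...,2]>.018)&(D0[...,2]<.06)
        print(n,k,w[m].mean(0).round(4),D0[m0].mean(0).round(4))
E
```

```text
p [ 0.4665 -0.3813  0.272 ] zyaw -94.2 ydir [ 0. -0. -1.] F [-0.6  0.4  0. ] w 0.0501 t 80.1
scene plug [0.4441 0.0031 0.0445] [0.4441 0.0032 0.0447]
scene block [ 0.4409 -0.1061  0.0279] [ 0.4414 -0.1061  0.028 ]
top plug [0.4355 0.0108 0.0439] [0.4355 0.0108 0.0441]
top block [ 0.4354 -0.1002  0.0271] [ 0.4351 -0.1005  0.0271]
```

View pics/o.png

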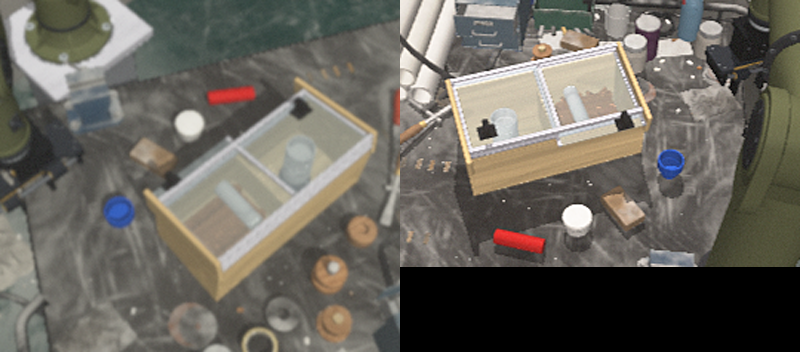

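```bash
python3 -c "
from h import *
print(ticket.sign_off())"
```

```text
the job is handed in; nothing more can be done
None
```

The job is done and handed in at about 80 s of the 208 s allowed.

- **Cups:** all three loose white cups are nested upright on the clamped cup in the left bay. The top rim measured 0.142 m, as expected, and level within 0.03. One cup had been knocked a few centimetres before I reached it, so I measured it again before picking it up.
- **Rod:** only one rod was there. It lies in the notch nearer the divider (the second notch), lengthwise with it. The camera put its top at 0.137–0.140 m against 0.134 m for a seated rod, and its yaw at -5.5° to -7.3° against about -4.4° for the case. Those fits also caught some nearby surface, and the pictures show the rod in the notch.
- **Doors:** each was slid fully behind its neighbour to open a bay, with 192 mm of travel both ways. Both ended against their own ends of the case. The lower handle stopped at y = -0.159 (5 N) and the upper at y = 0.138 (7 N).
- **Bystanders:** the stone plug and sanding block are where they started, to within 0.5 mm. I did not touch the blue cup or the red rod.
- **One contact:** while I lowered the rod, something resisted with about 8 N, most likely the gripper body on the upper door. I backed off and let the rod drop the last few millimetres into the notch. The limit is 40 N.

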